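# Set out a stripped spindle's parts for inspection

## Task

The four parts stripped off a spindle have come to the microscope room stacked on a rubber mat. Take the stack down from the top, one part at a time, leaving the rest of the stack where it stands, and set each part down flat without dropping it: the hexagon nut in the round steel dish, the ball bearing on the middle of the balance's pan, the toothed gear on the middle of the round insert of the XY microscope stage, and the flange disc on the middle of the granite surface plate. Do not shift or knock over the spare lens that stands on the bench.

Things in the scene. Friction and masses are not known exactly. Their poses are not given: they have to be found in the camera images.
- nut: dark steel hexagon nut, top of the stack: 30 across flats, 35 across corners, 16 high, threaded hole 20. Origin: centre of its underside; z up; one pair of flats faces its +x and -x (grip there, or any 60 degrees from it).
- bearing: ball bearing, a bright steel double ring with a black seal between, second from the top: 47 outside diameter, hole 20, 14 high. Origin: centre of its underside, z up.
- gear: steel spur gear with 21 teeth, third from the top: 57 outside diameter, hole 20, 15 high. Origin: centre of its underside, z up.
- flange: flat aluminium flange disc, with six small bolt holes near its edge, bottom of the stack: 68 outside diameter, hole 24, 14 high. Origin: centre of its underside, z up. It lies on a fixed square black rubber mat, 110 x 110 and 4 thick, within 3 mm of the mat's centre. Each part above lies flat on the next, within 3 mm of its centre.
- dish: fixed open round stainless dish, 116 across the rim and 10 high, walls 2; flat floor about 105 across, 3 above the bench. Origin: centre of its underside, on the bench.
- balance: fixed white bench balance, 145 x 116, 34 high, with a round flat steel pan of 92 diameter whose top is 48 above the bench; grey display and two keys at its -x end. Origin: on the bench straight under the pan's centre; the housing reaches 90 from it to -x, 55 to +x and 58 to either side.
- xystage: fixed black XY microscope stage, 116 x 116 square, top plate 38 above the bench, with a flat round green insert of 76 diameter in its middle whose face is 40 above the bench; two micrometer drums stick out 84 from the centre to -x and -y, below the top. Origin: on the bench under the insert's centre.
- granite: fixed grey speckled granite surface plate on three feet, 150 (x) x 115 (y), flat top 30 above the bench. Origin: on the bench under the plate's centre.
- lens: loose spare microscope lens standing upright on the bench, black and silver barrel, 36 diameter, 60 high, 0.22 kg. Not to be disturbed. Origin: centre of its underside. (A white pot of cotton swabs, 34 wide and 66 high, stands on the other side; it and the other tools are lower than 70 mm.)
Not all that is in view belongs to the job. What is shaped like the dish but red is not meant.

How it is judged:
By the outcome, as a careful person would: the job done as asked, in the order asked, and still so for the second after the job is handed in, with the robot touching nothing.
It also fails if it takes over 125 s, if anything falls off the work surface, if the arm or the gripper's body presses on something with over 40 N, if the wrist force passes 120 N, or if a joint passes its speed limit or range.

## Robot

A 6-joint arm with a two-finger parallel gripper is mounted at the origin on the work surface. World frame = base frame: x ahead of the robot, y to its left, z up, the work surface at z = 0. Lengths are in m, angles in rad, forces in N, time in s.
With the tool pointing down it reaches from about 0.3 to 0.825 m from the base axis. Payload 5.4 kg.
Tool frame: the origin (TCP) lies at the very end of the fingers, on their centre line; the grasp point (between the pads) lies 19 mm behind it; z points along the fingers, y is the direction in which the jaws open and shut (so a half turn about z gives the same grasp; the last joint's range is limited). The gripper opens to 92 mm and grips with 3 to 60 N. Pads are 20 mm wide; open, the fingers measure 128 mm over their backs; the gripper's body (75 mm by 189 mm) begins 69 mm behind the grasp point.
Start: joints at [-1.478, 0.158, 1.597, -0, 1.386, -0.21], TCP at [0.171, -0.549, 0.215] pointing down, gripper open.
Joint ranges: [-2.91, 2.91], [-0.94, 2.29], [0.18, 2.7], [-1.29, 4.43], [0.17, 2.64], [-3, 3]. Speed limits (rad/s): [2.57, 2.57, 3.14, 3.14, 3.14, 3.14].

## Interface

Orientations are given as a unit quaternion [x, y, z, w].
In Python, from workcell import arm, snapshot, camera_params gives the robot as it stands.
- The arm moves only by the shell command python3 -m creep 'ROWS' [FORCE]. ROWS is JSON, a list of rows, each an object of numbers: "gripper": the opening in per cent of the stroke, from 0 (shut) to 100 (fully open); "tx", "ty", "tz": the shift along the tool's x, y, z in mm; "roll": the turn about the tool's z in rad. In form: [{"gripper": .., "tx": .., "ty": .., "tz": .., "roll": ..}, ...]. A call has 1 to 12 rows; each row shifts and turns the commanded pose from where the row before left it, along the tool's axes as they then stand; what a row does not reach is not made up. A row lasts 1/8 s, in which the tool goes at most 62.5 mm and 10.7 degrees, less where a joint would pass 70% of its speed; a pose out of reach is approached as far as the arm can. A call with a gripper value outside its range is refused whole. The fingers move at their own pace and stop on an object; FORCE is the grip in N (left out, the last holds). Time passes only in rows, so rows that do not move let the fingers close. It gives the time, the measured TCP pose, the force and the opening at its end, in the units of the state.
- arm.read_state(): the state, without advancing time (a new reading comes with each control period).
- snapshot(name): name is "scene" or "side" or "wrist"; returns the picture (480x640x3 uint8, red, green, blue); there is no depth.
- camera_params(name): a dict with "K" (3x3 intrinsics, pixels), "position" and "attitude" of the camera in the world. Camera axes: x right, y up, looking along -z (the intrinsics and any distortion apply to the point x, -y, -z); pixel columns grow to the right and rows downward; lengths in m; the calibration is good to about 2 mm. A picture is of the moment at which its call begins: read the wrist's pose just before it. camera_params takes no time and is no camera call; for the wrist camera it gives the pose at the moment of the call.
- arm.finish_job(): hands the job in, once; it reports no verdict.
The state is a dict: "time_s": time; "joints": joint angles; "qvel": joint speeds; "joint_torque": joint torques, N m; "tool_pos": TCP position; "eef_rot": TCP orientation; "wrist_force": force on the tool from outside, world axes, zero at the start; "wrist_torque": the same for the moment, N m; "grip_width": finger opening in m.
Only numpy, scipy, OpenCV 4.12 (cv2) and the standard library are available. Lean on these libraries where they do the work, as an engineer would, in place of code of your own. Each camera call takes 0.05 s, during which the arm holds its last target.

## Working session

There is one attempt and no reset: what is moved stays moved. The work goes in short steps, Python scripts to look and compute and a shell command to move; the robot and the scene stay as the last step left them, time stands still between calls to the robot, and variables do not carry over. Pictures are saved under pics/ and viewed, and the job is handed in when it is done.

```bash
mkdir -p pics; ls; python3 - <<'E'
from workcell import arm, snapshot, camera_params
import cv2,json
s=arm.read_state();print(s)
for n in("scene","side","wrist"):
    p=camera_params(n);print(n,p)
    cv2.imwrite(f"pics/{n}0.png",snapshot(n)[:,:,::-1])
E
```

```text
pics
{'time_s': 0.0, 'joints': array([-1.47811069e+00,  1.59038778e-01,  1.59823123e+00, -3.68815174e-05,
        1.38619650e+00, -2.10092630e-01]), 'qvel': array([-1.82930915e-03, -4.32399194e-04, -1.33111143e-04, -8.89067616e-04,
       -3.21998191e-05,  1.12089338e-03]), 'joint_torque': array([-6.02323507e-04, -3.85563827e+01, -3.22109091e+01,  7.00474251e-02,
        3.77603760e-02, -1.10443416e-04]), 'tool_pos': array([ 0.17136246, -0.54821144,  0.2136252 ]), 'eef_rot': array([ 9.88561588e-01,  1.50814818e-01,  3.68760002e-05, -9.36371992e-04]), 'wrist_force': array([-0.38908773,  0.91640933, -0.1575422 ]), 'wrist_torque': array([ 0.01971462,  0.02610122, -0.03361941]), 'grip_width': 0.09198413159542948}
scene {'K': array([[558.6734025 ,   0.        , 312.86026989],
       [  0.        , 558.6734025 , 250.96881579],
       [  0.        ,   0.        ,   1.        ]]), 'position': array([1.06447977, 0.83918108, 1.21310734]), 'attitude': array([0.10153602, 0.3107206 , 0.90598706, 0.26894348])}
side {'K': array([[603.3842507 ,   0.        , 326.33600163],
       [  0.        , 603.3842507 , 246.16435773],
       [  0.        ,   0.        ,   1.        ]]), 'position': array([ 0.07680131, -1.04251413,  0.92810166]), 'attitude': array([ 0.46260223, -0.08880271, -0.18307996,  0.86289918])}
wrist {'K': array([[410.33229507,   0.        , 321.12818572],
       [  0.        , 410.33229507, 247.27348763],
       [  0.        ,   0.        ,   1.        ]]), 'position': array([ 0.24964497, -0.52435688,  0.38475058]), 'attitude': array([-0.11812898,  0.08796284, -0.58581525,  0.79694954])}
```

View pics/scene0.png

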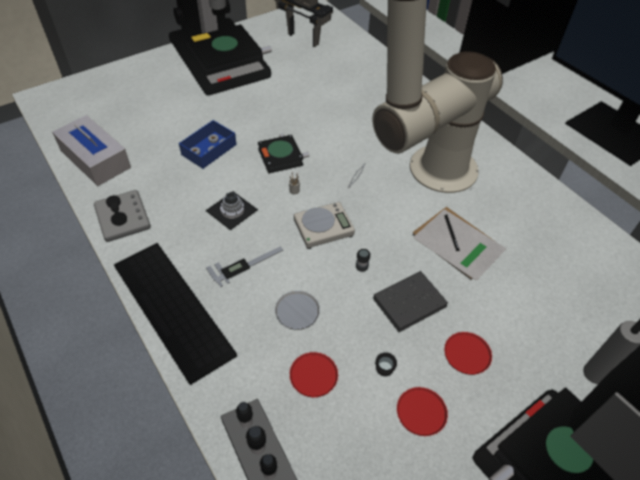

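View pics/side0.png

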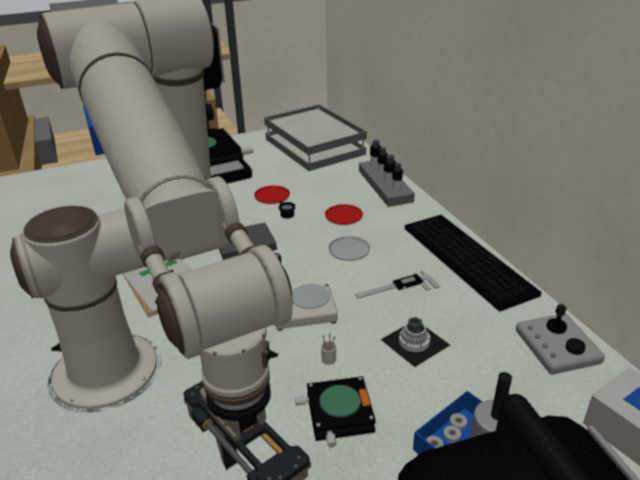

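View pics/wrist0.png

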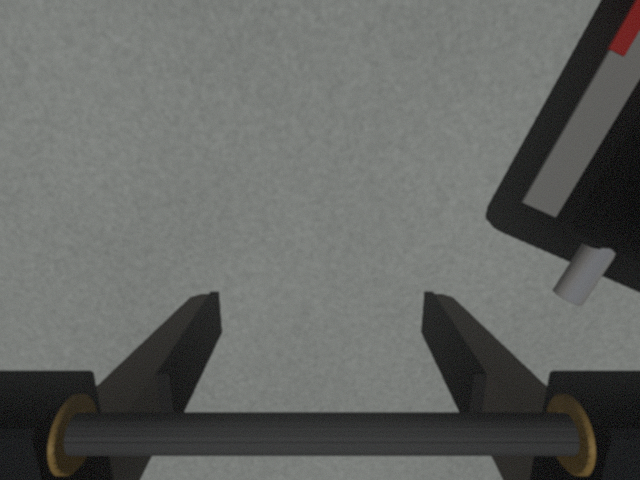

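The scene view shows the stack on its mat at (232,207), the grey dish at (297,310), the balance pan at (319,219), the stage insert at (281,149), the granite at (410,300) and the lens at (363,260).

Things that could be mistaken for these:
- **Dish:** red dishes at (314,373), (422,410) and (468,352).
- **Stage:** big microscopes at (220,50) and (570,450).
- **Lens:** swab pot at (294,183) and a small jar at (386,363).
- **Granite:** notebook at (460,240).

I choose the grey dish and the small XY stage, going by their descriptions. Next I measure and crop them.

```bash
cat > h.py <<'E'
import numpy as np, cv2
from scipy.spatial.transform import Rotation as R
def ray(p,u,v):
    K=p["K"]; d=np.array([(u-K[0,2])/K[0,0],-(v-K[1,2])/K[1,1],-1])
    return p["position"],R.from_quat(p["attitude"]).apply(d)
def onz(p,u,v,z):
    o,d=ray(p,u,v); return o+d*(z-o[2])/d[2]
def proj(p,X):
    c=R.from_quat(p["attitude"]).inv().apply(np.asarray(X)-p["position"])
    K=p["K"]; return np.array([K[0,0]*c[0]/-c[2]+K[0,2],K[1,1]*-c[1]/-c[2]+K[1,2]])
E
python3 - <<'E'
from h import *
from workcell import camera_params
s=camera_params("scene");d=camera_params("side")
for n,z,a,b in [("stack top",.063,(232,197),(414,322)),("mat",.004,(232,210),(415,342)),("dish",.01,(297,310),(349,248)),("pan",.048,(319,219),(309,296)),("insert",.04,(281,149),(340,400)),("granite",.03,(410,298),(248,240)),("lenstop",.06,(363,253),None),("pot",.066,(294,177),(329,340)),("red",.01,(314,373),(344,214)),("jar",.02,(386,363),(288,210)),("blue box",.03,(208,142),None)]:
    print(n,onz(s,*a,z).round(3),onz(d,*b,z).round(3) if b else '')
im=cv2.imread('pics/scene0.png')
c=im[120:350,190:460];cv2.imwrite('pics/scenecrop.png',cv2.resize(c,None,fx=2.6,fy=2.6,interpolation=cv2.INTER_CUBIC))
E
```

```text
stack top [ 0.637 -0.189  0.063] [ 0.633 -0.202  0.063]
mat [ 0.639 -0.196  0.004] [ 0.639 -0.203  0.004]
dish [0.665 0.198 0.01 ] [0.662 0.187 0.01 ]
pan [0.468 0.001 0.048] [ 0.467 -0.006  0.048]
insert [ 0.402 -0.31   0.04 ] [ 0.405 -0.317  0.04 ]
granite [0.412 0.334 0.03 ] [0.416 0.312 0.03 ]
lenstop [0.443 0.17  0.06 ] 
pot [ 0.448 -0.161  0.066] [ 0.442 -0.18   0.066]
red [0.725 0.366 0.01 ] [0.725 0.357 0.01 ]
jar [0.571 0.44  0.02 ] [0.577 0.433 0.02 ]
blue box [ 0.574 -0.471  0.03 ]
```

View pics/scenecrop.png

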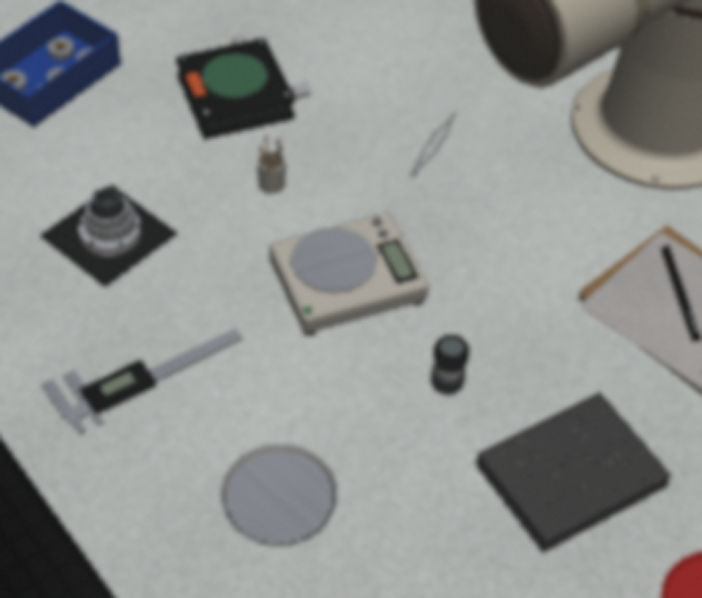

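The crop confirms the choices: small stage with a green insert, white balance, grey dish, dark granite, and the black and silver lens at crop (450,362). Next I work out the wrist viewing pose.

```bash
cat >> h.py <<'E'
def rel(s,target,yaw=None):
    """shift in tool mm to TCP target, and roll to bring tool y-axis to world angle yaw (mod pi)"""
    r=R.from_quat(s["eef_rot"]); d=r.inv().apply(np.asarray(target)-s["tool_pos"])*1000
    y=r.apply([0,1,0]); a=np.arctan2(y[1],y[0])
    out=dict(d=d.round(1),yaw_y=round(float(a),4))
    if yaw is not None:
        e=(a-yaw+np.pi/2)%np.pi-np.pi/2   # tool z down: +roll lowers the world angle
        out["roll"]=round(float(e),4)
    return out
E
python3 - <<'E'
from h import *
from workcell import arm,camera_params
s=arm.read_state();w=camera_params("wrist")
r=R.from_quat(s["eef_rot"])
print("cam in tool",r.inv().apply(w["position"]-s["tool_pos"]),"fwd",r.inv().apply(R.from_quat(w["attitude"]).apply([0,0,-1])))
g=onz(w,320,240,.05);print(g, r.inv().apply(g-s["tool_pos"]))
print(rel(s,[.637,-.197,.2136],0))
E
```

```text
cam in tool [ 0.08191366  0.00022116 -0.17100518] fwd [-2.91652786e-01 -9.91160165e-05  9.56524251e-01]
[ 0.15799866 -0.55147786  0.05      ] [-0.01373268 -0.00077083  0.16384484]
{'d': array([ 549.2, -196.5,    0.7]), 'yaw_y': -1.268, 'roll': -1.268}
```

```bash
python3 -m creep '[{"tx":45,"ty":-16},{"tx":45,"ty":-16},{"tx":45,"ty":-16},{"tx":45,"ty":-16},{"tx":45,"ty":-16},{"tx":45,"ty":-16},{"tx":45,"ty":-16},{"tx":45,"ty":-16},{"tx":45,"ty":-16},{"tx":45,"ty":-16},{"tx":45,"ty":-16},{"tx":45,"ty":-16}]'
python3 -m creep '[{"tx":0},{"tx":0}]'
python3 - <<'E'
from h import *
from workcell import arm,camera_params,snapshot
import json
s=arm.read_state();w=camera_params("wrist");im=snapshot("wrist")[:,:,::-1]
cv2.imwrite("pics/w1.png",im)
print(rel(s,[.637,-.197,.2136],0), s["joints"].round(2))
E
```

```text
{'d': array([ 549.2, -196.5,    0.7]), 'yaw_y': -1.268, 'roll': -1.268} [-1.48  0.16  1.6  -0.    1.39 -0.21]invalid input at $[0]: expected keys gripper, tx, ty, tz, roll
invalid input at $[0]: expected keys gripper, tx, ty, tz, roll
```

View pics/w1.png

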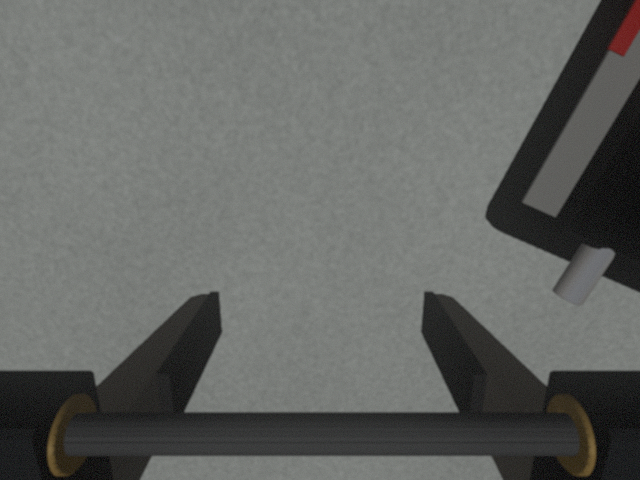

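The call was refused because every row needs all five keys, so nothing moved and the view is unchanged.

```bash
python3 -m creep '[{"gripper":100,"tx":45,"ty":-16,"tz":0,"roll":0},{"gripper":100,"tx":45,"ty":-16,"tz":0,"roll":0},{"gripper":100,"tx":45,"ty":-16,"tz":0,"roll":0},{"gripper":100,"tx":45,"ty":-16,"tz":0,"roll":0},{"gripper":100,"tx":45,"ty":-16,"tz":0,"roll":0},{"gripper":100,"tx":45,"ty":-16,"tz":0,"roll":0},{"gripper":100,"tx":45,"ty":-16,"tz":0,"roll":0},{"gripper":100,"tx":45,"ty":-16,"tz":0,"roll":0},{"gripper":100,"tx":45,"ty":-16,"tz":0,"roll":0},{"gripper":100,"tx":45,"ty":-16,"tz":0,"roll":0},{"gripper":100,"tx":45,"ty":-16,"tz":0,"roll":0},{"gripper":100,"tx":45,"ty":-16,"tz":0,"roll":0}]' 30
python3 -m creep '[{"gripper":100,"tx":0,"ty":0,"tz":0,"roll":0},{"gripper":100,"tx":0,"ty":0,"tz":0,"roll":0}]'
python3 - <<'E'
from h import *
from workcell import arm,camera_params,snapshot
s=arm.read_state();w=camera_params("wrist");im=snapshot("wrist")[:,:,::-1]
cv2.imwrite("pics/w2.png",im)
print(rel(s,[.637,-.197,.2136],0), s["joints"].round(2))
E
```

```text
time_s: 1.7
tool_pos: [0.6307, -0.2034, 0.2143]
eef_rot: [0.989, 0.151, -0.0, -0.0]
wrist_force: [0.5, -0.1, 0.1]
grip_width: 0.0919
time_s: 1.95
tool_pos: [0.6291, -0.2048, 0.2142]
eef_rot: [0.989, 0.151, -0.001, -0.0]
wrist_force: [-0.3, 0.6, 0.3]
grip_width: 0.0917
{'d': array([ 9.9, -5.1,  0.6]), 'yaw_y': -1.2678, 'roll': -1.2678} [-0.5   0.38  1.33 -0.    1.43  0.77]
```

View pics/w2.png

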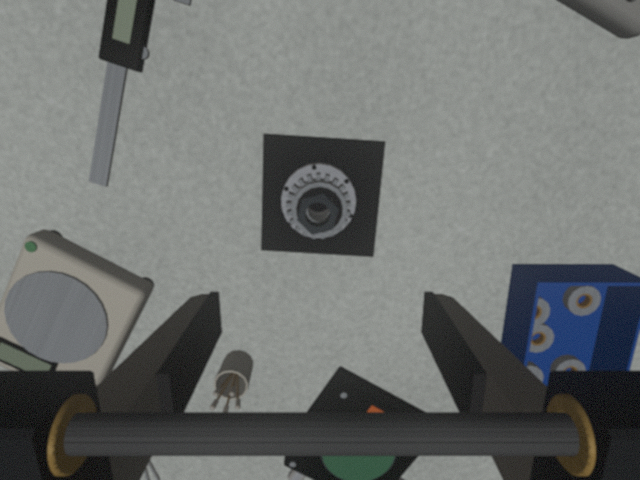

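The mat spans about (262..384, 134..256), with the nut hole at about (318,209). I crop and measure it.

```bash
python3 - <<'E'
from h import *
from workcell import camera_params,arm
im=cv2.imread('pics/w2.png');w=camera_params("wrist")
cv2.imwrite('pics/w2c.png',cv2.resize(im[125:265,250:395],None,fx=4,fy=4,interpolation=cv2.INTER_CUBIC))
g=cv2.cvtColor(im,cv2.COLOR_BGR2GRAY)
m=(g<70).astype(np.uint8);m[280:]=0
c,_=cv2.findContours(m,cv2.RETR_EXTERNAL,2)
for k in c:
    if cv2.contourArea(k)>5000:
        b=cv2.minAreaRect(k);print(b); 
        X=np.array([onz(w,u,v,.004) for u,v in cv2.boxPoints(b)]);print(X.round(4),X.mean(0))
for z,p in((.063,(320,210)),(.028,(318,200))):print(onz(w,*p,z))
E
```

```text
((320.3179626464844, 195.00411987304688), (119.6894760131836, 115.09185028076172), 3.4682295322418213)
[[ 0.5759 -0.1566  0.004 ]
 [ 0.6821 -0.1352  0.004 ]
 [ 0.708  -0.2396  0.004 ]
 [ 0.6034 -0.2701  0.004 ]] [ 0.64234787 -0.20037692  0.004     ]
[ 0.64260322 -0.20015857  0.063     ]
[ 0.64360565 -0.19789708  0.028     ]
```

View pics/w2c.png

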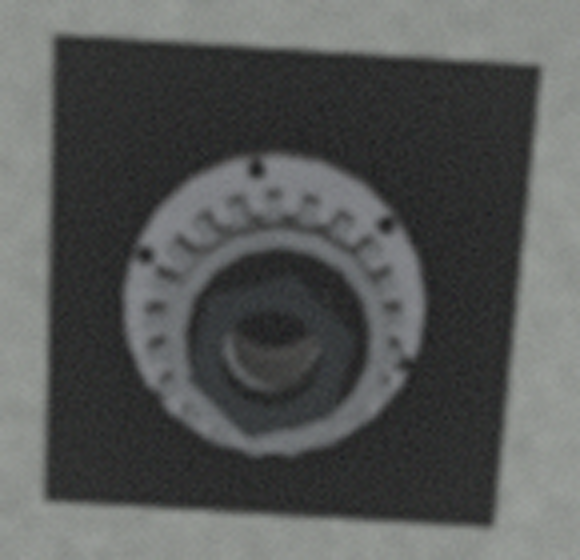

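```bash
python3 -m creep '[{"gripper":100,"tx":7,"ty":0,"tz":32,"roll":0},{"gripper":100,"tx":7,"ty":-1,"tz":32,"roll":0},{"gripper":100,"tx":0,"ty":0,"tz":0,"roll":0},{"gripper":100,"tx":0,"ty":0,"tz":0,"roll":0}]'
python3 - <<'E'
from h import *
from workcell import arm,camera_params,snapshot
s=arm.read_state();w=camera_params("wrist");im=snapshot("wrist")[:,:,::-1]
cv2.imwrite("pics/w3.png",im)
c=im[180:340,235:415]
c=np.clip(c.astype(float)*1.8,0,255).astype(np.uint8)
cv2.imwrite("pics/w3c.png",cv2.resize(c,None,fx=4.4,fy=3.75*1.17,interpolation=cv2.INTER_CUBIC)[:600])
print(proj(w,[.6426,-.2002,.063]),s["tool_pos"])
E
```

```text
time_s: 2.5
tool_pos: [0.6427, -0.2005, 0.1522]
eef_rot: [0.989, 0.15, 0.001, 0.001]
wrist_force: [0.9, 0.2, 0.8]
grip_width: 0.092
[320.16553937 251.13724425] [ 0.64273419 -0.20050427  0.15220806]
```

View pics/w3.png

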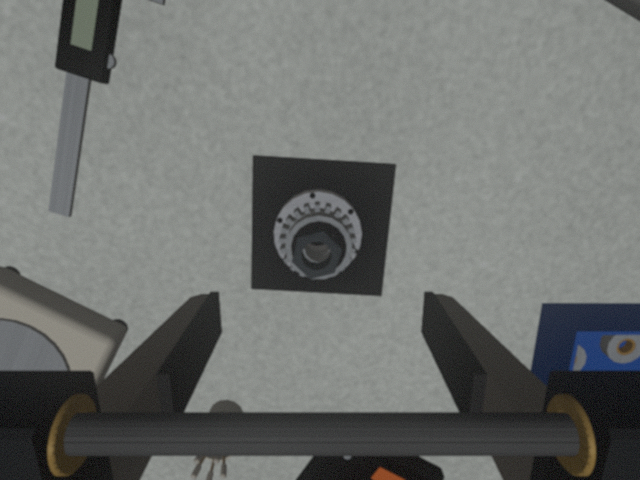

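View pics/w3c.png

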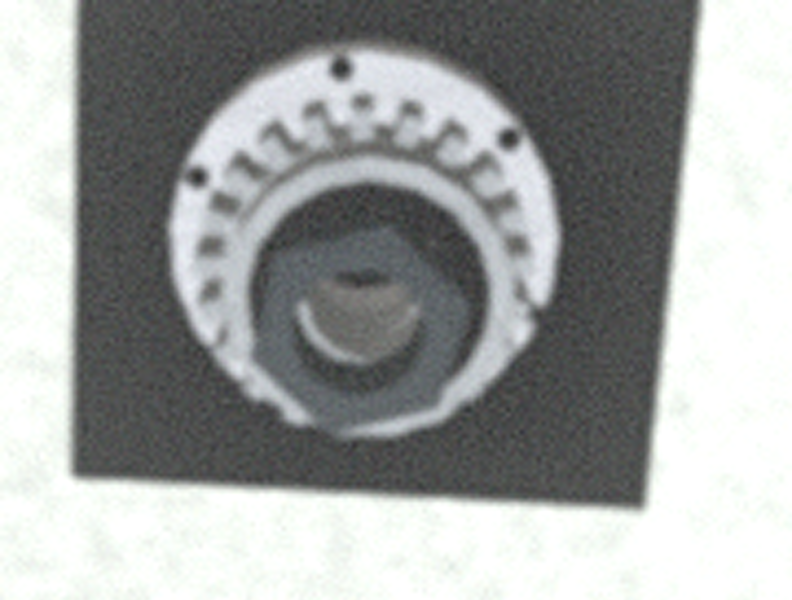

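```bash
python3 - <<'E'
from h import *
from workcell import camera_params
w=camera_params("wrist")
P=[(252,355),(335,432),(440,405),(470,300),(390,228),(268,262)]
X=np.array([onz(w,235+x/4.4,180+y/4.3875,.063)[:2] for x,y in P])*1000
print(X.round(1))
E=np.roll(X,-1,0)-X
print(np.hypot(*E.T).round(1)); a=np.degrees(np.arctan2(E[:,1],E[:,0]));print(a.round(1),(a%60).round(1)); print(X.mean(0))
h=np.array([onz(w,235+360/4.4,180+332/4.3875,.063)[:2]])*1000;print(h)
im=cv2.imread('pics/w3.png')
c=im[215:290,275:360];c=np.clip(c.astype(float)*2.5,0,255).astype(np.uint8)
cv2.imwrite("pics/w3d.png",cv2.resize(c,None,fx=8,fy=8,interpolation=cv2.INTER_CUBIC))
E
```

```text
[[ 630.9 -184.5]
 [ 622.6 -200.3]
 [ 631.6 -214.4]
 [ 649.1 -213.5]
 [ 656.3 -198.6]
 [ 645.8 -182.7]]
[17.8 16.8 17.5 16.6 19.1 15. ]
[-117.8  -57.4    2.8   64.3  123.4 -173.1] [2.2 2.6 2.8 4.3 3.4 6.9]
[ 639.35781064 -199.01837809]
[[ 639.27964364 -199.17065144]]
```

View pics/w3d.png

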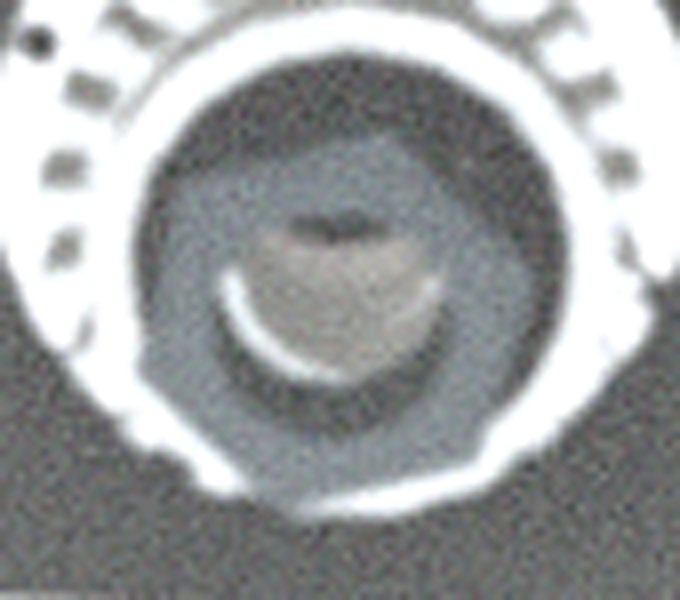

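Nut: centre (639.4, -199.1) mm, edges at 3° mod 60, so I set the jaw axis to -87°.

```bash
python3 -m creep '[{"gripper":100,"tx":0,"ty":0,"tz":20,"roll":0.125},{"gripper":100,"tx":0,"ty":0,"tz":20,"roll":0.126},{"gripper":100,"tx":0,"ty":0,"tz":0,"roll":0},{"gripper":100,"tx":0,"ty":0,"tz":0,"roll":0}]'
python3 - <<'E'
from h import *
from workcell import arm
s=arm.read_state();print(rel(s,[.6394,-.1991,.050],np.radians(-87)))
E
```

```text
time_s: 3.05
tool_pos: [0.6436, -0.2001, 0.1127]
eef_rot: [1.0, 0.027, 0.001, 0.001]
wrist_force: [0.1, 0.5, -0.6]
grip_width: 0.0916
{'d': array([-4.3, -1.3, 62.7]), 'yaw_y': -1.5171, 'roll': 0.0013}
```

```bash
python3 -m creep '[{"gripper":70,"tx":-4,"ty":-1,"tz":15,"roll":0},{"gripper":70,"tx":0,"ty":0,"tz":20,"roll":0},{"gripper":70,"tx":0,"ty":0,"tz":15,"roll":0},{"gripper":70,"tx":0,"ty":0,"tz":12.5,"roll":0},{"gripper":60,"tx":0,"ty":0,"tz":0,"roll":0},{"gripper":60,"tx":0,"ty":0,"tz":0,"roll":0}]' 20
python3 - <<'E'
from h import *
from workcell import arm,snapshot
s=arm.read_state();print(rel(s,[.6394,-.1991,.050],np.radians(-87)))
cv2.imwrite("pics/w4.png",snapshot("wrist")[180:,100:540,::-1])
E
```

```text
time_s: 3.8
tool_pos: [0.6391, -0.1989, 0.0486]
eef_rot: [1.0, 0.026, 0.0, 0.0]
wrist_force: [-0.4, 0.0, -0.3]
grip_width: 0.0553
{'d': array([ 0.3,  0.3, -1.4]), 'yaw_y': -1.519, 'roll': -0.0005}
```

View pics/w4.png

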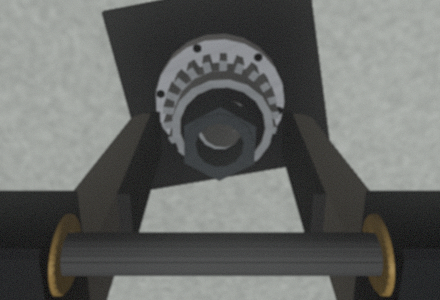

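The nut (crop 220,148) sits between the fingers with its flats facing them. I close on it.

```bash
python3 -m creep '[{"gripper":45,"tx":0,"ty":0,"tz":-1,"roll":0},{"gripper":36,"tx":0,"ty":0,"tz":0,"roll":0},{"gripper":25,"tx":0,"ty":0,"tz":0,"roll":0},{"gripper":20,"tx":0,"ty":0,"tz":0,"roll":0},{"gripper":20,"tx":0,"ty":0,"tz":0,"roll":0},{"gripper":20,"tx":0,"ty":0,"tz":0,"roll":0}]' 20
python3 -m creep '[{"gripper":20,"tx":0,"ty":0,"tz":-8,"roll":0},{"gripper":20,"tx":0,"ty":0,"tz":-12,"roll":0},{"gripper":20,"tx":0,"ty":0,"tz":-30,"roll":0},{"gripper":20,"tx":0,"ty":0,"tz":-40,"roll":0},{"gripper":20,"tx":0,"ty":0,"tz":-40,"roll":0},{"gripper":20,"tx":0,"ty":0,"tz":0,"roll":0},{"gripper":20,"tx":0,"ty":0,"tz":0,"roll":0}]'
python3 - <<'E'
from h import *
from workcell import arm,snapshot
s=arm.read_state();print(rel(s,[.6635,.192,.18]))
cv2.imwrite("pics/w5.png",snapshot("wrist")[:,:,::-1])
E
```

```text
time_s: 4.6
tool_pos: [0.6388, -0.1987, 0.0495]
eef_rot: [1.0, 0.026, 0.0, 0.0]
wrist_force: [0.1, 0.7, 3.5]
grip_width: 0.0294
time_s: 5.48
tool_pos: [0.6381, -0.1984, 0.1783]
eef_rot: [1.0, 0.026, -0.001, -0.0]
wrist_force: [0.2, -0.2, -0.9]
grip_width: 0.0298
{'d': array([  45.5, -388.6,   -1.5]), 'yaw_y': -1.519}
```

View pics/w5.png

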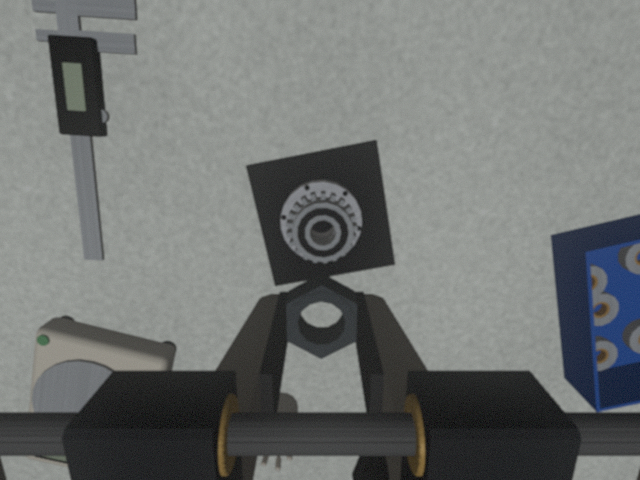

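The nut is held at (321,317) and the stack still stands, with the bearing at (322,232). I travel to the dish.

```bash
python3 -m creep '[{"gripper":20,"tx":5,"ty":-20,"tz":0,"roll":0},{"gripper":20,"tx":5,"ty":-46,"tz":0,"roll":0},{"gripper":20,"tx":5,"ty":-46,"tz":0,"roll":0},{"gripper":20,"tx":5,"ty":-46,"tz":0,"roll":0},{"gripper":20,"tx":5,"ty":-46,"tz":0,"roll":0},{"gripper":20,"tx":5,"ty":-46,"tz":0,"roll":0},{"gripper":20,"tx":5,"ty":-46,"tz":0,"roll":0},{"gripper":20,"tx":5,"ty":-46,"tz":0,"roll":0},{"gripper":20,"tx":5,"ty":-31,"tz":0,"roll":0},{"gripper":20,"tx":0,"ty":-15,"tz":0,"roll":0},{"gripper":20,"tx":0,"ty":0,"tz":0,"roll":0},{"gripper":20,"tx":0,"ty":0,"tz":0,"roll":0}]'
cat > look.py <<'E'
import sys
from h import *
from workcell import arm,camera_params,snapshot
def look(name,cam="wrist"):
    s=arm.read_state();w=camera_params(cam);im=np.ascontiguousarray(snapshot(cam)[:,:,::-1])
    cv2.imwrite(f"pics/{name}.png",im); return s,w,im
E
python3 - <<'E'
from look import *
s,w,im=look("w6");print(s["tool_pos"],s["grip_width"],s["time_s"])
np.save("w6.npy",w,allow_pickle=True)
print(proj(w,[.6635,.192,.003]))
E
```

```text
time_s: 7.02
tool_pos: [0.6634, 0.1901, 0.1789]
eef_rot: [1.0, 0.025, -0.0, 0.0]
wrist_force: [0.0, -0.6, -0.5]
grip_width: 0.0299
[0.66338631 0.19013106 0.17885524] 0.0298789423337671 7.025
[318.42868187 220.6568275 ]
```

View pics/w6.png

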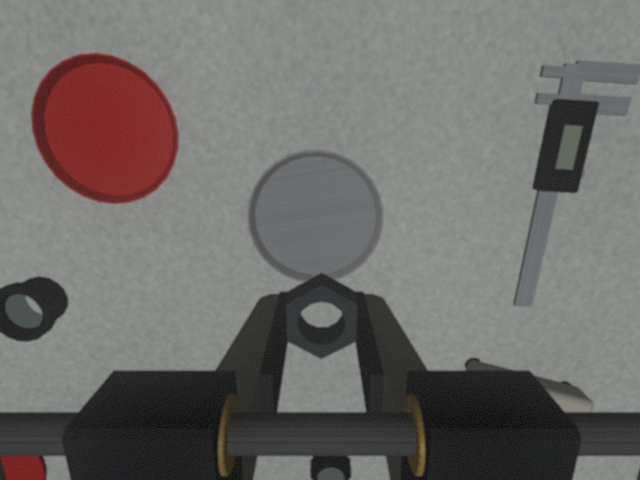

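The dish rim is seen at (249..382, 151..280), centre about (315.5,215). The nut is still held.

```bash
python3 - <<'E'
from h import *
from workcell import arm,camera_params
s=arm.read_state();w=camera_params("wrist")
c=onz(w,315.5,215.5,.010);print(c)
for u,v in((249,215),(382,215),(316,151),(316,280)):print(onz(w,u,v,.01))
print(rel(s,[c[0],c[1],.0065]))
E
```

```text
[0.66964135 0.19453924 0.01      ]
[0.6672497  0.25073587 0.01      ]
[0.67289659 0.13837284 0.01      ]
[0.72285822 0.19660171 0.01      ]
[0.61123407 0.19138718 0.01      ]
{'d': array([  6.4,  -4.4, 172.5]), 'yaw_y': -1.5204}
```

```bash
python3 -m creep '[{"gripper":20,"tx":4,"ty":-3,"tz":30,"roll":0},{"gripper":20,"tx":2,"ty":-1,"tz":45,"roll":0},{"gripper":20,"tx":0,"ty":0,"tz":45,"roll":0},{"gripper":20,"tx":0,"ty":0,"tz":30,"roll":0},{"gripper":20,"tx":0,"ty":0,"tz":16,"roll":0},{"gripper":20,"tx":0,"ty":0,"tz":0,"roll":0},{"gripper":20,"tx":0,"ty":0,"tz":0,"roll":0},{"gripper":20,"tx":0,"ty":0,"tz":0,"roll":0}]'
python3 -m creep '[{"gripper":20,"tx":0,"ty":0,"tz":1,"roll":0},{"gripper":20,"tx":0,"ty":0,"tz":1,"roll":0},{"gripper":20,"tx":0,"ty":0,"tz":0,"roll":0}]'
```

```text
time_s: 8.07
tool_pos: [0.6707, 0.1956, 0.0151]
eef_rot: [1.0, 0.026, 0.002, -0.0]
wrist_force: [-0.5, 1.3, -0.1]
grip_width: 0.0295
time_s: 8.45
tool_pos: [0.6691, 0.1956, 0.011]
eef_rot: [1.0, 0.026, -0.0, -0.0]
wrist_force: [0.9, -0.3, 0.1]
grip_width: 0.0296
```

```bash
python3 -m creep '[{"gripper":20,"tx":0,"ty":0,"tz":1,"roll":0},{"gripper":20,"tx":0,"ty":0,"tz":1,"roll":0},{"gripper":20,"tx":0,"ty":0,"tz":1,"roll":0},{"gripper":20,"tx":0,"ty":0,"tz":0,"roll":0}]'
python3 -m creep '[{"gripper":20,"tx":0,"ty":0,"tz":1,"roll":0},{"gripper":20,"tx":0,"ty":0,"tz":0,"roll":0}]'
python3 -m creep '[{"gripper":20,"tx":0,"ty":0,"tz":1,"roll":0},{"gripper":20,"tx":0,"ty":0,"tz":0,"roll":0}]'
```

```text
time_s: 8.95
tool_pos: [0.6692, 0.1955, 0.0079]
eef_rot: [1.0, 0.026, -0.0, 0.0]
wrist_force: [0.5, 0.2, -0.9]
grip_width: 0.0299
time_s: 9.2
tool_pos: [0.6692, 0.1955, 0.007]
eef_rot: [1.0, 0.026, -0.0, 0.0]
wrist_force: [-0.1, -1.4, -1.0]
grip_width: 0.0295
time_s: 9.45
tool_pos: [0.6692, 0.1955, 0.006]
eef_rot: [1.0, 0.026, -0.0, 0.0]
wrist_force: [0.0, 0.1, -0.4]
grip_width: 0.0297
```

```bash
python3 -m creep '[{"gripper":20,"tx":0,"ty":0,"tz":0.5,"roll":0},{"gripper":20,"tx":0,"ty":0,"tz":0,"roll":0}]'
python3 -m creep '[{"gripper":20,"tx":0,"ty":0,"tz":0.5,"roll":0},{"gripper":20,"tx":0,"ty":0,"tz":0,"roll":0}]'
```

```text
time_s: 9.7
tool_pos: [0.6692, 0.1955, 0.0055]
eef_rot: [1.0, 0.026, -0.0, -0.0]
wrist_force: [0.3, -0.1, -0.5]
grip_width: 0.0294
time_s: 9.95
tool_pos: [0.6693, 0.1955, 0.0055]
eef_rot: [1.0, 0.026, 0.0, 0.0]
wrist_force: [-1.7, -0.4, 2.7]
grip_width: 0.0299
```

Contact felt (2.7 N, with z stopped at 0.0055). I release gently and rise.

```bash
python3 -m creep '[{"gripper":34,"tx":0,"ty":0,"tz":0,"roll":0},{"gripper":38,"tx":0,"ty":0,"tz":0,"roll":0},{"gripper":50,"tx":0,"ty":0,"tz":0,"roll":0},{"gripper":60,"tx":0,"ty":0,"tz":0,"roll":0},{"gripper":60,"tx":0,"ty":0,"tz":0,"roll":0},{"gripper":60,"tx":0,"ty":0,"tz":-15,"roll":0},{"gripper":70,"tx":0,"ty":0,"tz":-40,"roll":0},{"gripper":80,"tx":0,"ty":0,"tz":-60,"roll":0},{"gripper":80,"tx":0,"ty":0,"tz":-60,"roll":0},{"gripper":80,"tx":0,"ty":0,"tz":0,"roll":0},{"gripper":80,"tx":0,"ty":0,"tz":0,"roll":0}]'
python3 - <<'E'
from look import *
s,w,im=look("w7");print(s["tool_pos"],s["grip_width"],s["time_s"]); print(rel(s,[.640,-.199,.16]))
E
```

```text
time_s: 11.32
tool_pos: [0.6692, 0.1955, 0.1806]
eef_rot: [1.0, 0.026, 0.0, -0.0]
wrist_force: [-1.0, -0.1, -0.4]
grip_width: 0.0734
[0.66920905 0.19549588 0.18060612] 0.07337683006619809 11.325
{'d': array([-49.6, 392.5,  20.6]), 'yaw_y': -1.519}
```

View pics/w7.png

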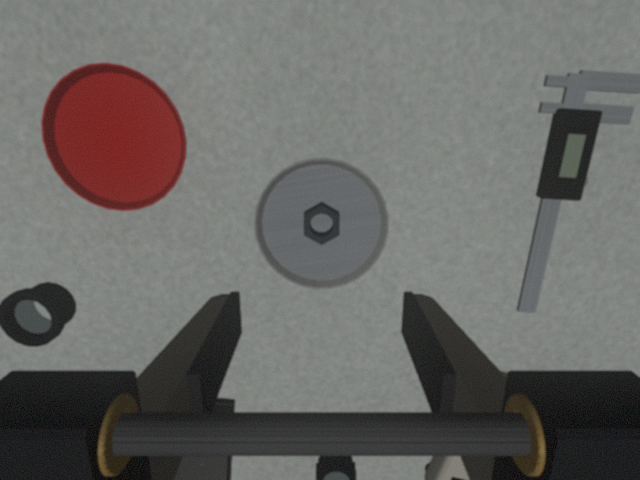

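The nut lies flat in the middle of the dish at (322,223). I go back to the stack.

```bash
python3 -m creep '[{"gripper":80,"tx":-6,"ty":48,"tz":0,"roll":0},{"gripper":80,"tx":-6,"ty":48,"tz":0,"roll":0},{"gripper":80,"tx":-6,"ty":48,"tz":0,"roll":0},{"gripper":80,"tx":-6,"ty":48,"tz":0,"roll":0},{"gripper":80,"tx":-6,"ty":48,"tz":0,"roll":0},{"gripper":80,"tx":-6,"ty":48,"tz":0,"roll":0},{"gripper":80,"tx":-6,"ty":48,"tz":0,"roll":0},{"gripper":80,"tx":-6,"ty":40,"tz":10,"roll":0},{"gripper":80,"tx":-2,"ty":16,"tz":10,"roll":0},{"gripper":80,"tx":0,"ty":0,"tz":0,"roll":0},{"gripper":80,"tx":0,"ty":0,"tz":0,"roll":0}]'
python3 - <<'E'
from look import *
s,w,im=look("w8");print(s["tool_pos"],s["time_s"]);print(proj(w,[.64,-.199,.047]))
c=im[150:310,225:405];c=np.clip(c.astype(float)*1.6,0,255).astype(np.uint8)
cv2.imwrite("pics/w8c.png",cv2.resize(c,None,fx=3.75,fy=3.75,interpolation=cv2.INTER_CUBIC))
E
```

```text
time_s: 12.75
tool_pos: [0.6398, -0.1968, 0.1598]
eef_rot: [1.0, 0.027, -0.0, -0.0]
wrist_force: [0.7, 0.2, -0.1]
grip_width: 0.0736
[ 0.63979251 -0.19684756  0.15976508] 12.75
[323.78899691 240.97898255]
```

View pics/w8c.png

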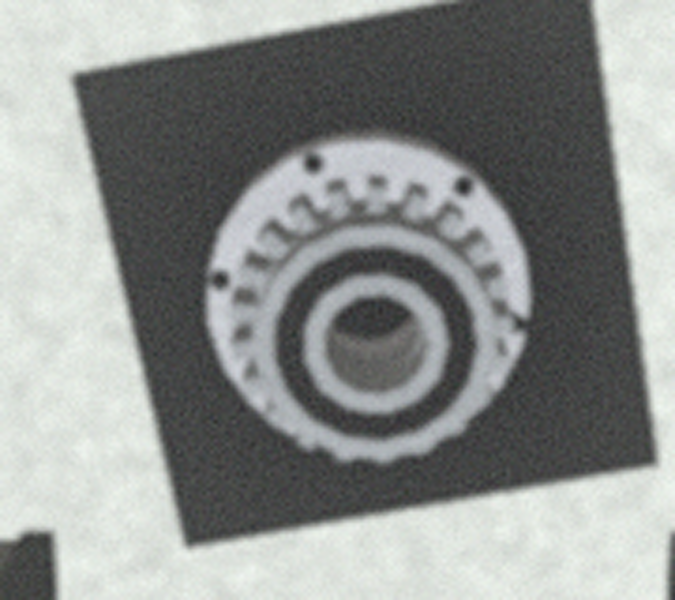

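The bearing's black seal ring is centred at crop (375.5,341.5), which is pixel (325.1,241.1).

```bash
python3 - <<'E'
from h import *
from workcell import arm,camera_params
s=arm.read_state();w=camera_params("wrist")
c=onz(w,325.1,241.1,.047);print(c)
print(rel(s,[c[0],c[1],.0355]))
E
```

```text
[ 0.64016698 -0.20004587  0.047     ]
{'d': array([-1.000e-01,  3.300e+00,  1.248e+02]), 'yaw_y': -1.5172}
```

```bash
python3 -m creep '[{"gripper":80,"tx":0,"ty":3,"tz":40,"roll":0},{"gripper":80,"tx":0,"ty":0.3,"tz":40,"roll":0},{"gripper":75,"tx":0,"ty":0,"tz":25,"roll":0},{"gripper":75,"tx":0,"ty":0,"tz":13,"roll":0},{"gripper":75,"tx":0,"ty":0,"tz":5,"roll":0},{"gripper":70,"tx":0,"ty":0,"tz":0,"roll":0},{"gripper":70,"tx":0,"ty":0,"tz":0,"roll":0}]'
python3 - <<'E'
from look import *
s,w,im=look("w9");print(rel(s,[.6402,-.2000,.0355]))
cv2.imwrite("pics/w9.png",im[180:,100:540])
E
```

```text
time_s: 13.68
tool_pos: [0.6407, -0.2022, 0.0385]
eef_rot: [1.0, 0.026, 0.001, 0.001]
wrist_force: [0.5, 0.2, -0.9]
grip_width: 0.0644
{'d': array([-0.4, -2.3,  3. ]), 'yaw_y': -1.5189}
```

View pics/w9.png

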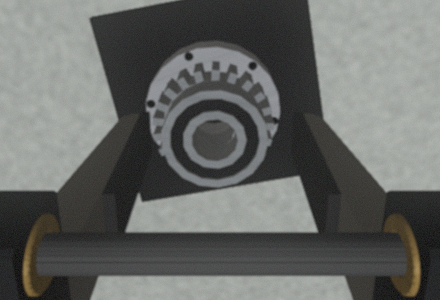

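The bearing is about 2 mm left of mid-jaw, which matches the measured residual. I correct that and close.

```bash
python3 -m creep '[{"gripper":70,"tx":0,"ty":-2.2,"tz":1,"roll":0},{"gripper":70,"tx":0,"ty":0,"tz":1,"roll":0},{"gripper":60,"tx":0,"ty":0,"tz":0,"roll":0},{"gripper":60,"tx":0,"ty":0,"tz":0,"roll":0}]'
```

```text
time_s: 14.22
tool_pos: [0.6397, -0.1997, 0.0351]
eef_rot: [1.0, 0.026, -0.0, -0.0]
wrist_force: [-0.4, -0.1, 0.3]
grip_width: 0.0554
```

```bash
python3 -m creep '[{"gripper":54,"tx":0,"ty":0,"tz":-0.5,"roll":0},{"gripper":48,"tx":0,"ty":0,"tz":0,"roll":0},{"gripper":40,"tx":0,"ty":0,"tz":0,"roll":0},{"gripper":35,"tx":0,"ty":0,"tz":0,"roll":0},{"gripper":35,"tx":0,"ty":0,"tz":0,"roll":0},{"gripper":35,"tx":0,"ty":0,"tz":0,"roll":0}]' 20
python3 -m creep '[{"gripper":35,"tx":0,"ty":0,"tz":-5,"roll":0},{"gripper":35,"tx":0,"ty":0,"tz":-10,"roll":0},{"gripper":35,"tx":0,"ty":0,"tz":-30,"roll":0},{"gripper":35,"tx":0,"ty":0,"tz":-50,"roll":0},{"gripper":35,"tx":0,"ty":0,"tz":-40,"roll":0},{"gripper":35,"tx":0,"ty":0,"tz":0,"roll":0},{"gripper":35,"tx":0,"ty":0,"tz":0,"roll":0}]'
python3 - <<'E'
from look import *
s,w,im=look("w10");print(rel(s,[.4675,-.0025,.17]))
E
```

```text
time_s: 14.98
tool_pos: [0.6397, -0.1997, 0.0357]
eef_rot: [1.0, 0.026, 0.0, 0.0]
wrist_force: [0.2, 0.6, 1.0]
grip_width: 0.0463
time_s: 15.85
tool_pos: [0.6391, -0.1993, 0.1696]
eef_rot: [1.0, 0.026, -0.001, -0.0]
wrist_force: [0.2, 0.2, -1.8]
grip_width: 0.0464
{'d': array([-161.2, -205.5,   -0. ]), 'yaw_y': -1.519}
```

View pics/w10.png

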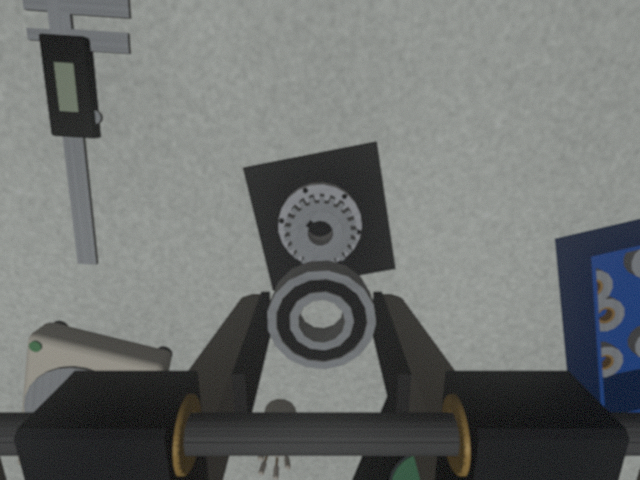

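The bearing is held at (321,315) and the gear and flange stayed in place at (320,226). I move to the balance, stopping short so the pan is in view.

```bash
python3 -m creep '[{"gripper":35,"tx":-18,"ty":-20,"tz":0,"roll":0},{"gripper":35,"tx":-30,"ty":-34,"tz":0,"roll":0},{"gripper":35,"tx":-36,"ty":-38,"tz":0,"roll":0},{"gripper":35,"tx":-36,"ty":-38,"tz":0,"roll":0},{"gripper":35,"tx":-36,"ty":-38,"tz":0,"roll":0},{"gripper":35,"tx":-30,"ty":-25,"tz":0,"roll":0},{"gripper":35,"tx":-15,"ty":-12,"tz":0,"roll":0},{"gripper":35,"tx":0,"ty":0,"tz":0,"roll":0},{"gripper":35,"tx":0,"ty":0,"tz":0,"roll":0}]'
python3 - <<'E'
from look import *
s,w,im=look("w11");print(s["tool_pos"],proj(w,[.4675,-.0025,.048]))
E
```

```text
time_s: 17.02
tool_pos: [0.4285, -0.0057, 0.17]
eef_rot: [1.0, 0.026, -0.0, -0.0]
wrist_force: [-0.9, -0.2, -1.4]
grip_width: 0.0459
[ 0.42848149 -0.00567045  0.16997727] [318.96837179 184.79238425]
```

View pics/w11.png

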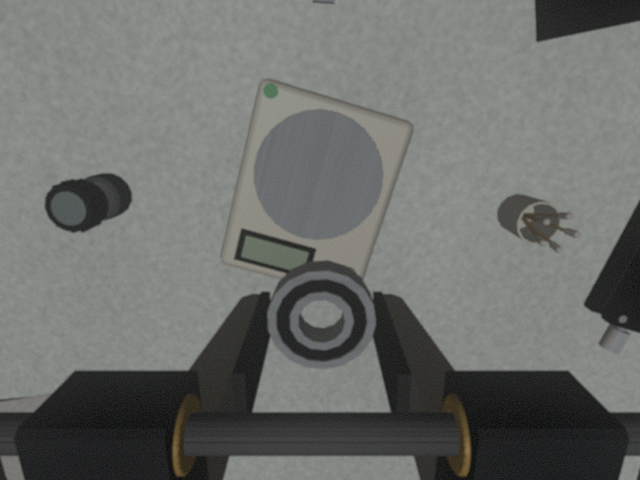

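The pan spans (254..383, 109..240), centre about (318.5,174.5). The lens stands at about (85,203), clear on the left, and the pot is at (535,220).

```bash
python3 - <<'E'
from h import *
from workcell import arm,camera_params
s=arm.read_state();w=camera_params("wrist")
im=cv2.imread("pics/w11.png");h=cv2.cvtColor(im,cv2.COLOR_BGR2HSV)
m=((h[...,0]>95)&(h[...,0]<130)&(h[...,1]>15)).astype(np.uint8);m=cv2.morphologyEx(m,3,np.ones((7,7)));m=cv2.morphologyEx(m,2,np.ones((5,5)))
for k in cv2.findContours(m,0,2)[0]:
    if cv2.contourArea(k)>5000:print(cv2.fitEllipse(k))
c=onz(w,318.5,174.5,.048);print(c)
for p in((254,175),(383,175),(318,109),(318,240)):print(onz(w,*p,.048))
print(rel(s,[c[0],c[1],.0507]))
for p,z in(((68,208),.06),((117,193),.0)):print("lens",onz(w,*p,z))
E
```

```text
((540.904052734375, 432.1868896484375), (118.45980834960938, 188.055908203125), 108.4134521484375)
((102.99044799804688, 433.0977478027344), (121.6028060913086, 186.1758575439453), 68.10958862304688)
((325.3154296875, 393.8388977050781), (198.0901336669922, 215.7567901611328), 145.56735229492188)
((318.0508728027344, 174.19874572753906), (122.25816345214844, 123.7403335571289), 158.6383819580078)
[ 0.47495911 -0.00196025  0.048     ]
[0.47226774 0.04368031 0.048     ]
[ 0.47694829 -0.04763586  0.048     ]
[0.51888648 0.00054802 0.048     ]
[ 0.42673017 -0.00397     0.048     ]
{'d': array([ 46.5,  -1.5, 119.4]), 'yaw_y': -1.5195}
lens [0.44439722 0.17102068 0.06      ]
lens [0.44517815 0.16541997 0.        ]
```

```bash
python3 -m creep '[{"gripper":35,"tx":20,"ty":-1,"tz":0,"roll":0},{"gripper":35,"tx":25,"ty":-0.5,"tz":20,"roll":0},{"gripper":35,"tx":0,"ty":0,"tz":40,"roll":0},{"gripper":35,"tx":0,"ty":0,"tz":35,"roll":0},{"gripper":35,"tx":0,"ty":0,"tz":15,"roll":0},{"gripper":35,"tx":0,"ty":0,"tz":0,"roll":0},{"gripper":35,"tx":0,"ty":0,"tz":0,"roll":0},{"gripper":35,"tx":0,"ty":0,"tz":0,"roll":0}]'
```

```text
time_s: 18.08
tool_pos: [0.4744, -0.0019, 0.062]
eef_rot: [1.0, 0.026, 0.001, 0.0]
wrist_force: [-0.3, -0.5, -1.1]
grip_width: 0.0463
```

```bash
python3 - <<'E'
from look import *
s,w,im=look("w12");print(rel(s,[.4735,-.002,.0507]))
cv2.imwrite("pics/w12.png",im)
E
```

```text
{'d': array([-1. ,  0.1, 11.3]), 'yaw_y': -1.519}
```

View pics/w12.png

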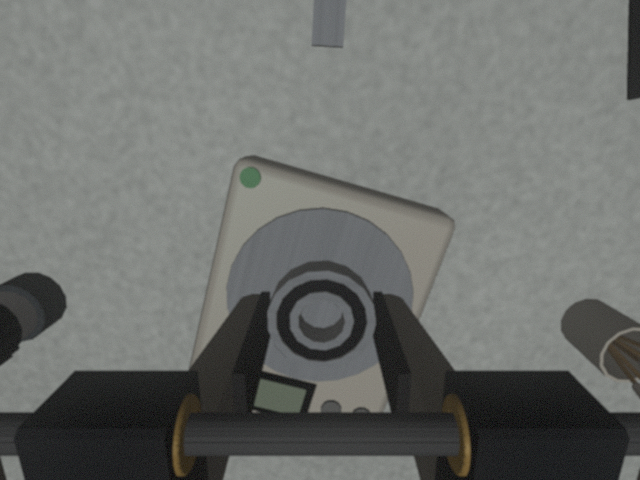

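```bash
python3 - <<'E'
from h import *
from workcell import arm,camera_params
w=camera_params("wrist")
for p in((227,290),(413,290),(320,208),(320,381)):print(onz(w,*p,.048).round(4))
E
python3 -m creep '[{"gripper":35,"tx":0,"ty":0,"tz":3,"roll":0},{"gripper":35,"tx":-0.5,"ty":0,"tz":3,"roll":0},{"gripper":35,"tx":0,"ty":0,"tz":2,"roll":0},{"gripper":35,"tx":0,"ty":0,"tz":0,"roll":0},{"gripper":35,"tx":0,"ty":0,"tz":0,"roll":0}]'
```

```text
[0.4758 0.0438 0.048 ]
[ 0.4805 -0.0466  0.048 ]
[0.5186 0.0006 0.048 ]
[ 0.4269 -0.004   0.048 ]
time_s: 18.75
tool_pos: [0.4728, -0.0016, 0.0526]
eef_rot: [1.0, 0.026, 0.0, 0.0]
wrist_force: [-0.5, -0.1, -1.0]
grip_width: 0.0465
```

Pan centre confirmed at (0.4728, -0.0016), and the TCP is over it. I touch down in small steps.

```bash
python3 -m creep '[{"gripper":35,"tx":0,"ty":0,"tz":1,"roll":0},{"gripper":35,"tx":0,"ty":0,"tz":0,"roll":0}]'
python3 -m creep '[{"gripper":35,"tx":0,"ty":0,"tz":0.5,"roll":0},{"gripper":35,"tx":0,"ty":0,"tz":0,"roll":0}]'
python3 -m creep '[{"gripper":35,"tx":0,"ty":0,"tz":0.5,"roll":0},{"gripper":35,"tx":0,"ty":0,"tz":0,"roll":0}]'
```

```text
time_s: 19.0
tool_pos: [0.4727, -0.0016, 0.0516]
eef_rot: [1.0, 0.026, -0.0, 0.0]
wrist_force: [-0.6, -0.5, -1.6]
grip_width: 0.0463
time_s: 19.25
tool_pos: [0.4727, -0.0016, 0.0511]
eef_rot: [1.0, 0.026, -0.0, -0.0]
wrist_force: [0.1, -0.3, -1.2]
grip_width: 0.0462
time_s: 19.5
tool_pos: [0.4728, -0.0016, 0.0507]
eef_rot: [1.0, 0.026, 0.0, 0.0]
wrist_force: [-0.6, 0.2, -0.3]
grip_width: 0.0465
```

```bash
python3 -m creep '[{"gripper":35,"tx":0,"ty":0,"tz":0.4,"roll":0},{"gripper":35,"tx":0,"ty":0,"tz":0,"roll":0}]'

```

```text
time_s: 19.75
tool_pos: [0.4728, -0.0016, 0.0506]
eef_rot: [1.0, 0.026, -0.0, 0.0]
wrist_force: [-3.6, 0.5, 5.6]
grip_width: 0.0464
```

Contact at 5.6 N. I release and rise.

```bash
python3 -m creep '[{"gripper":52,"tx":0,"ty":0,"tz":0,"roll":0},{"gripper":56,"tx":0,"ty":0,"tz":0,"roll":0},{"gripper":65,"tx":0,"ty":0,"tz":0,"roll":0},{"gripper":75,"tx":0,"ty":0,"tz":0,"roll":0},{"gripper":75,"tx":0,"ty":0,"tz":0,"roll":0},{"gripper":75,"tx":0,"ty":0,"tz":-15,"roll":0},{"gripper":80,"tx":0,"ty":0,"tz":-40,"roll":0},{"gripper":90,"tx":0,"ty":0,"tz":-60,"roll":0},{"gripper":90,"tx":0,"ty":0,"tz":0,"roll":0},{"gripper":90,"tx":0,"ty":0,"tz":0,"roll":0}]'
python3 - <<'E'
from look import *
s,w,im=look("w13");print(s["tool_pos"],s["grip_width"],s["time_s"]); print(rel(s,[.640,-.199,.16]))
E
```

```text
time_s: 21.0
tool_pos: [0.4727, -0.0015, 0.1656]
eef_rot: [1.0, 0.026, 0.0, 0.0]
wrist_force: [-0.0, -0.5, -0.2]
grip_width: 0.0828
[ 0.47267552 -0.00152037  0.16555637] 0.08279282933566381 21.0
{'d': array([156.9, 205.9,   5.7]), 'yaw_y': -1.519}
```

View pics/w13.png

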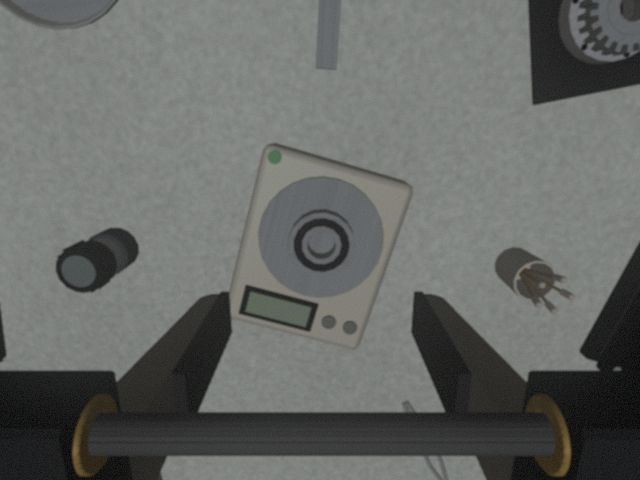

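The bearing lies centred on the pan, with its seal ring at (321,244), and the lens stands untouched. I go back to the stack for the gear.

```bash
python3 -m creep '[{"gripper":90,"tx":20,"ty":26,"tz":0,"roll":0},{"gripper":90,"tx":33,"ty":42,"tz":0,"roll":0},{"gripper":90,"tx":36,"ty":46,"tz":0,"roll":0},{"gripper":90,"tx":36,"ty":46,"tz":0,"roll":0},{"gripper":90,"tx":22,"ty":30,"tz":3,"roll":0},{"gripper":90,"tx":10,"ty":16,"tz":3,"roll":0},{"gripper":90,"tx":0,"ty":0,"tz":0,"roll":0},{"gripper":90,"tx":0,"ty":0,"tz":0,"roll":0},{"gripper":90,"tx":0,"ty":0,"tz":0,"roll":0}]'
python3 - <<'E'
from look import *
s,w,im=look("w14");print(s["tool_pos"],s["time_s"]);print(proj(w,[.64,-.199,.033]))
c=im[150:310,225:405];c=np.clip(c.astype(float)*1.5,0,255).astype(np.uint8)
cv2.imwrite("pics/w14c.png",cv2.resize(c,None,fx=3.75,fy=3.75,interpolation=cv2.INTER_CUBIC))
E
```

```text
time_s: 22.18
tool_pos: [0.6397, -0.1981, 0.1591]
eef_rot: [1.0, 0.026, -0.0, -0.0]
wrist_force: [-0.6, -0.2, 0.1]
grip_width: 0.0828
[ 0.63971203 -0.1981418   0.15911528] 22.175
[321.86711598 235.87176107]
```

View pics/w14c.png

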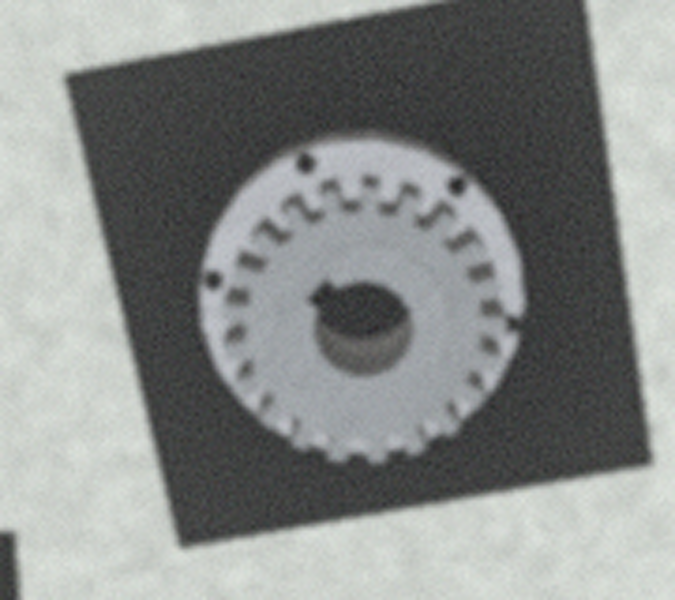

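The gear hole is at crop (363,329), which is pixel (321.8,237.7).

```bash
python3 - <<'E'
from h import *
from workcell import arm,camera_params
s=arm.read_state();w=camera_params("wrist")
c=onz(w,321.8,237.7,.033);print(c)
print(rel(s,[c[0],c[1],.0205]))
E
```

```text
[ 0.63870791 -0.19919571  0.033     ]
{'d': array([ -1.2,   0.9, 138.9]), 'yaw_y': -1.5181}
```

```bash
python3 -m creep '[{"gripper":90,"tx":-1,"ty":0.9,"tz":40,"roll":0},{"gripper":90,"tx":0,"ty":0,"tz":40,"roll":0},{"gripper":85,"tx":0,"ty":0,"tz":35,"roll":0},{"gripper":85,"tx":0,"ty":0,"tz":15,"roll":0},{"gripper":80,"tx":0,"ty":0,"tz":6,"roll":0},{"gripper":76,"tx":0,"ty":0,"tz":0,"roll":0},{"gripper":76,"tx":0,"ty":0,"tz":0,"roll":0},{"gripper":76,"tx":0,"ty":0,"tz":0,"roll":0}]'
python3 - <<'E'
from look import *
s,w,im=look("w15");print(rel(s,[.6387,-.1992,.0205]))
cv2.imwrite("pics/w15.png",im[180:,100:540])
E
```

```text
time_s: 23.22
tool_pos: [0.64, -0.2005, 0.0244]
eef_rot: [1.0, 0.026, 0.001, 0.0]
wrist_force: [0.2, 0.1, -0.2]
grip_width: 0.0697
{'d': array([-1.2, -1.3,  3.9]), 'yaw_y': -1.519}
```

View pics/w15.png

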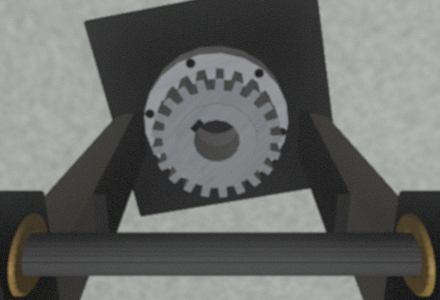

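```bash
python3 -m creep '[{"gripper":76,"tx":-1,"ty":-1.2,"tz":2,"roll":0},{"gripper":72,"tx":0,"ty":0,"tz":1,"roll":0},{"gripper":70,"tx":0,"ty":0,"tz":0,"roll":0},{"gripper":70,"tx":0,"ty":0,"tz":0,"roll":0}]'
```

```text
time_s: 23.78
tool_pos: [0.6382, -0.199, 0.0202]
eef_rot: [1.0, 0.026, -0.0, 0.0]
wrist_force: [-0.4, -1.1, -0.2]
grip_width: 0.0645
```

```bash
python3 -m creep '[{"gripper":64,"tx":0,"ty":0,"tz":-0.5,"roll":0},{"gripper":58,"tx":0,"ty":0,"tz":0,"roll":0},{"gripper":50,"tx":0,"ty":0,"tz":0,"roll":0},{"gripper":45,"tx":0,"ty":0,"tz":0,"roll":0},{"gripper":45,"tx":0,"ty":0,"tz":0,"roll":0},{"gripper":45,"tx":0,"ty":0,"tz":0,"roll":0}]' 22
python3 -m creep '[{"gripper":45,"tx":0,"ty":0,"tz":-5,"roll":0},{"gripper":45,"tx":0,"ty":0,"tz":-10,"roll":0},{"gripper":45,"tx":0,"ty":0,"tz":-30,"roll":0},{"gripper":45,"tx":0,"ty":0,"tz":-50,"roll":0},{"gripper":45,"tx":0,"ty":0,"tz":-40,"roll":0},{"gripper":45,"tx":0,"ty":0,"tz":-10,"roll":0},{"gripper":45,"tx":0,"ty":0,"tz":0,"roll":0},{"gripper":45,"tx":0,"ty":0,"tz":0,"roll":0}]'
python3 - <<'E'
from look import *
s,w,im=look("w16");print(rel(s,[.404,-.3135,.165]),s["joints"].round(2))
E
```

```text
time_s: 24.52
tool_pos: [0.6382, -0.1989, 0.0208]
eef_rot: [1.0, 0.026, 0.0, 0.0]
wrist_force: [0.7, 0.7, 1.9]
grip_width: 0.0561
time_s: 25.52
tool_pos: [0.6368, -0.1983, 0.1628]
eef_rot: [1.0, 0.026, -0.002, -0.001]
wrist_force: [-0.9, 0.3, -2.4]
grip_width: 0.0563
{'d': array([-238.4,  103. ,   -1.5]), 'yaw_y': -1.5191} [-0.48  0.43  1.36 -0.    1.35  1.04]
```

View pics/w16.png

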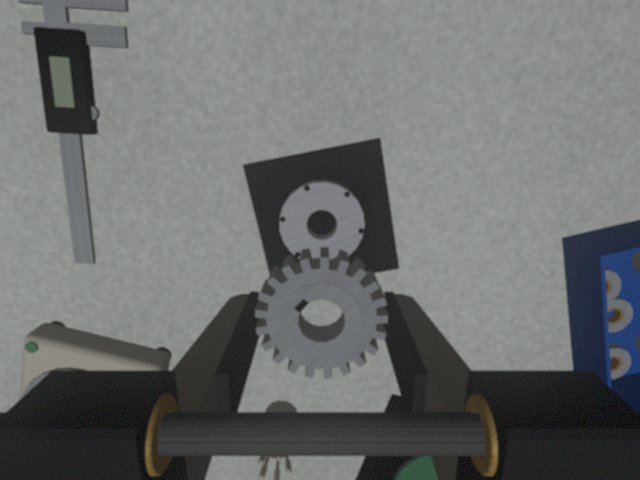

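The gear is held at (321,313) and the flange is undisturbed at (322,224). I move to the XY stage.

```bash
python3 -m creep '[{"gripper":45,"tx":-20,"ty":8,"tz":0,"roll":0},{"gripper":45,"tx":-40,"ty":15,"tz":0,"roll":0},{"gripper":45,"tx":-45,"ty":17,"tz":0,"roll":0},{"gripper":45,"tx":-45,"ty":17,"tz":0,"roll":0},{"gripper":45,"tx":-45,"ty":17,"tz":0,"roll":0},{"gripper":45,"tx":-45,"ty":17,"tz":0,"roll":0},{"gripper":45,"tx":-25,"ty":8,"tz":0,"roll":0},{"gripper":45,"tx":-13,"ty":4,"tz":0,"roll":0},{"gripper":45,"tx":0,"ty":0,"tz":0,"roll":0},{"gripper":45,"tx":0,"ty":0,"tz":0,"roll":0},{"gripper":45,"tx":0,"ty":0,"tz":0,"roll":0}]'
python3 - <<'E'
from look import *
s,w,im=look("w17");print(s["tool_pos"],s["joints"].round(2))
h=cv2.cvtColor(im,cv2.COLOR_BGR2HSV)
m=((h[...,0]>50)&(h[...,0]<95)&(h[...,1]>60)).astype(np.uint8)
for k in cv2.findContours(m,0,2)[0]:
    if cv2.contourArea(k)>2000:
        print(cv2.boundingRect(k),cv2.fitEllipse(k))
        P=np.array([onz(w,u,v,.04)[:2] for u,v in k[:,0].astype(float)]);(c,r)=cv2.minEnclosingCircle((P*1000).astype(np.float32));print(c,r);print(rel(s,[c[0]/1000,c[1]/1000,.0428]))
E
```

```text
time_s: 26.95
tool_pos: [0.3666, -0.3158, 0.1656]
eef_rot: [1.0, 0.027, 0.0, -0.0]
wrist_force: [-1.2, 0.3, -3.5]
grip_width: 0.0564
[ 0.36658525 -0.31581775  0.16560032] [-0.96 -0.04  1.9   0.    1.28  0.56]
(270, 129, 105, 106) ((321.9437561035156, 181.3726043701172), (104.2505874633789, 104.50247955322266), 174.19424438476562)
(406.2847595214844, -314.64471435546875) 38.12453842163086
{'d': array([ 39.7,   1. , 122.8]), 'yaw_y': -1.5177}
```

View pics/w17.png

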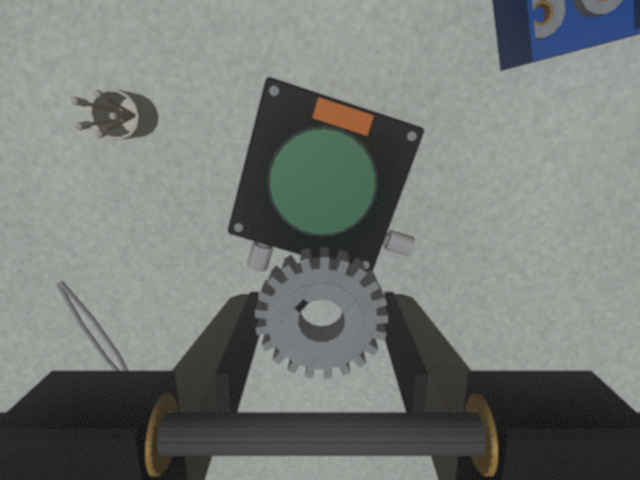

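The green insert's fitted radius is 38.1 mm (expected 38), with its centre at (406.3, -314.6) mm, pixel (322,181).

```bash
python3 -m creep '[{"gripper":45,"tx":20,"ty":0.5,"tz":5,"roll":0},{"gripper":45,"tx":19,"ty":0.5,"tz":25,"roll":0},{"gripper":45,"tx":0,"ty":0,"tz":40,"roll":0},{"gripper":45,"tx":0,"ty":0,"tz":30,"roll":0},{"gripper":45,"tx":0,"ty":0,"tz":14,"roll":0},{"gripper":45,"tx":0,"ty":0,"tz":0,"roll":0},{"gripper":45,"tx":0,"ty":0,"tz":0,"roll":0},{"gripper":45,"tx":0,"ty":0,"tz":0,"roll":0}]'
python3 - <<'E'
from look import *
s,w,im=look("w18");print(rel(s,[.4063,-.3146,.0428]))
E
```

```text
time_s: 28.0
tool_pos: [0.4056, -0.3162, 0.0531]
eef_rot: [1.0, 0.026, 0.001, 0.001]
wrist_force: [-0.7, -0.4, -2.2]
grip_width: 0.0563
{'d': array([ 0.7, -1.5, 10.3]), 'yaw_y': -1.519}
```

View pics/w18.png

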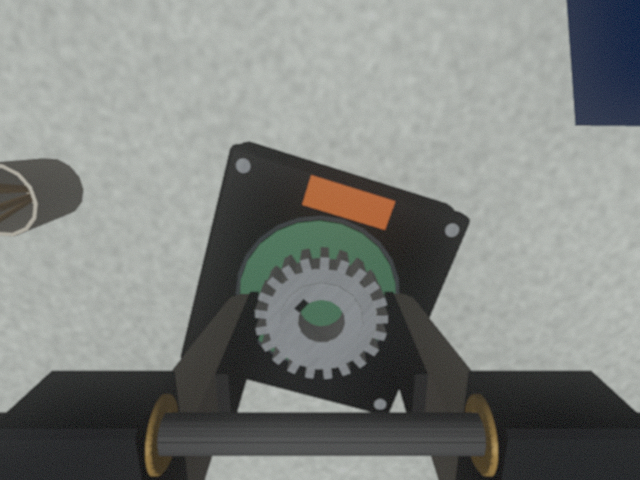

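```bash
python3 -m creep '[{"gripper":45,"tx":0.5,"ty":-1.4,"tz":2,"roll":0},{"gripper":45,"tx":0,"ty":0,"tz":3,"roll":0},{"gripper":45,"tx":0,"ty":0,"tz":2,"roll":0},{"gripper":45,"tx":0,"ty":0,"tz":0,"roll":0},{"gripper":45,"tx":0,"ty":0,"tz":0,"roll":0}]'
python3 -m creep '[{"gripper":45,"tx":0,"ty":0,"tz":1,"roll":0},{"gripper":45,"tx":0,"ty":0,"tz":0,"roll":0}]'
```

```text
time_s: 28.68
tool_pos: [0.4053, -0.3138, 0.0447]
eef_rot: [1.0, 0.026, -0.0, -0.0]
wrist_force: [0.4, -0.7, -2.6]
grip_width: 0.0564
time_s: 28.92
tool_pos: [0.4053, -0.3137, 0.0436]
eef_rot: [1.0, 0.026, -0.0, -0.0]
wrist_force: [0.5, 0.6, -3.0]
grip_width: 0.0561
```

```bash
python3 -m creep '[{"gripper":45,"tx":0.7,"ty":0.6,"tz":0,"roll":0},{"gripper":45,"tx":0,"ty":0,"tz":0.5,"roll":0},{"gripper":45,"tx":0,"ty":0,"tz":0,"roll":0}]'
python3 -m creep '[{"gripper":45,"tx":0,"ty":0,"tz":0.4,"roll":0},{"gripper":45,"tx":0,"ty":0,"tz":0,"roll":0}]'
```

```text
time_s: 29.3
tool_pos: [0.406, -0.3143, 0.0432]
eef_rot: [1.0, 0.026, -0.0, -0.0]
wrist_force: [-0.0, -0.2, -3.0]
grip_width: 0.0567
time_s: 29.55
tool_pos: [0.406, -0.3143, 0.0428]
eef_rot: [1.0, 0.026, -0.0, -0.0]
wrist_force: [-1.3, 0.2, -2.6]
grip_width: 0.0558
```

```bash
python3 -m creep '[{"gripper":45,"tx":0,"ty":0,"tz":0.4,"roll":0},{"gripper":45,"tx":0,"ty":0,"tz":0,"roll":0}]'

```

```text
time_s: 29.8
tool_pos: [0.406, -0.3143, 0.0428]
eef_rot: [1.0, 0.026, -0.0, -0.0]
wrist_force: [-2.4, 2.0, 2.4]
grip_width: 0.0565
```

Contact: the force went from -2.6 to +2.4 N. I release.

```bash
python3 -m creep '[{"gripper":63,"tx":0,"ty":0,"tz":0,"roll":0},{"gripper":67,"tx":0,"ty":0,"tz":0,"roll":0},{"gripper":75,"tx":0,"ty":0,"tz":0,"roll":0},{"gripper":82,"tx":0,"ty":0,"tz":0,"roll":0},{"gripper":82,"tx":0,"ty":0,"tz":0,"roll":0},{"gripper":82,"tx":0,"ty":0,"tz":-15,"roll":0},{"gripper":90,"tx":0,"ty":0,"tz":-40,"roll":0},{"gripper":100,"tx":0,"ty":0,"tz":-60,"roll":0},{"gripper":100,"tx":0,"ty":0,"tz":0,"roll":0},{"gripper":100,"tx":0,"ty":0,"tz":0,"roll":0}]'
python3 - <<'E'
from look import *
s,w,im=look("w19");print(s["tool_pos"],s["grip_width"],s["time_s"]); print(rel(s,[.639,-.199,.155]))
E
```

```text
time_s: 31.05
tool_pos: [0.406, -0.3143, 0.1578]
eef_rot: [1.0, 0.026, 0.0, 0.0]
wrist_force: [0.6, -0.0, -0.3]
grip_width: 0.0922
[ 0.40598946 -0.3142803   0.15776946] 0.09223196813725956 31.05
{'d': array([ 238.7, -103.1,    2.8]), 'yaw_y': -1.519}
```

View pics/w19.png

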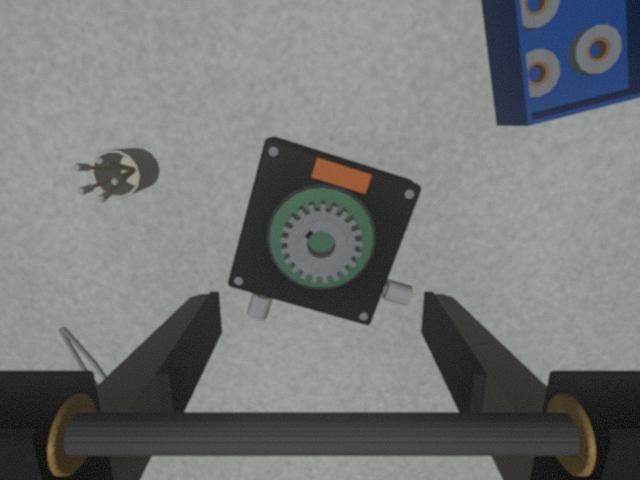

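The gear lies flat and centred on the insert at (321,242). I go back for the flange.

```bash
python3 -m creep '[{"gripper":100,"tx":25,"ty":-10,"tz":0,"roll":0},{"gripper":100,"tx":45,"ty":-19,"tz":0,"roll":0},{"gripper":100,"tx":50,"ty":-22,"tz":0,"roll":0},{"gripper":100,"tx":50,"ty":-22,"tz":0,"roll":0},{"gripper":100,"tx":40,"ty":-18,"tz":0,"roll":0},{"gripper":100,"tx":20,"ty":-8,"tz":0,"roll":0},{"gripper":100,"tx":8,"ty":-4,"tz":0,"roll":0},{"gripper":100,"tx":0,"ty":0,"tz":0,"roll":0},{"gripper":100,"tx":0,"ty":0,"tz":0,"roll":0},{"gripper":100,"tx":0,"ty":0,"tz":0,"roll":0}]'
python3 - <<'E'
from look import *
s,w,im=look("w20");print(s["tool_pos"],s["time_s"])
g=cv2.cvtColor(im,cv2.COLOR_BGR2GRAY);m=(g>85).astype(np.uint8)
u0,v0=proj(w,[.639,-.199,.018]).round().astype(int);print(u0,v0)
for k in cv2.findContours(m,cv2.RETR_CCOMP,cv2.CHAIN_APPROX_NONE)[0]:
    b=cv2.boundingRect(k)
    if 60<b[2]<150 and abs(b[0]+b[2]/2-u0)<25 and abs(b[1]+b[3]/2-v0)<25:
        print(b,cv2.fitEllipse(k))
        P=np.array([onz(w,u,v,.018)[:2] for u,v in k[:,0].astype(float)]);(c,r)=cv2.minEnclosingCircle((P*1000).astype(np.float32));print(c,r)
c=im[150:310,225:405];c=np.clip(c.astype(float)*1.5,0,255).astype(np.uint8)
cv2.imwrite("pics/w20c.png",cv2.resize(c,None,fx=3.75,fy=3.75,interpolation=cv2.INTER_CUBIC))
E
```

```text
time_s: 32.35
tool_pos: [0.6377, -0.1998, 0.1575]
eef_rot: [1.0, 0.025, -0.0, 0.0]
wrist_force: [0.1, 0.4, -0.7]
grip_width: 0.092
[ 0.63772832 -0.19976484  0.15750708] 32.35
320 230
(276, 184, 87, 85) ((318.87744140625, 226.5129852294922), (82.17564392089844, 84.48701477050781), 91.67992401123047)
(640.849609375, -198.17044067382812) 34.13372802734375
```

View pics/w20c.png

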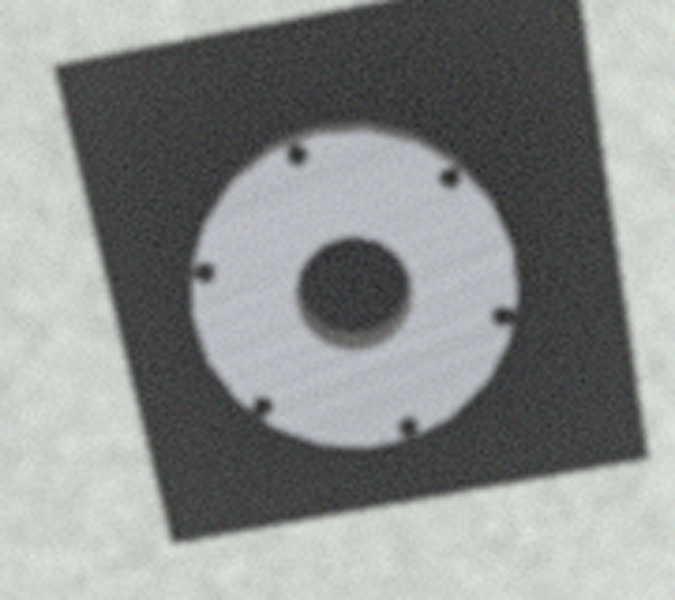

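The flange is alone on the mat, with its hole centre at crop (354,292) and centre at about (0.640, -0.1985).

```bash
python3 - <<'E'
from h import *
from workcell import arm,camera_params
s=arm.read_state();w=camera_params("wrist")
c=onz(w,319.5,228.0,.018);print(c)
print(rel(s,[.640,-.1985,.0070]))
E
python3 -m creep '[{"gripper":100,"tx":2,"ty":-1,"tz":40,"roll":0},{"gripper":100,"tx":0,"ty":0,"tz":40,"roll":0},{"gripper":100,"tx":0,"ty":0,"tz":35,"roll":0},{"gripper":100,"tx":0,"ty":0,"tz":18,"roll":0},{"gripper":95,"tx":0,"ty":0,"tz":9,"roll":0},{"gripper":90,"tx":0,"ty":0,"tz":0,"roll":0},{"gripper":88,"tx":0,"ty":0,"tz":0,"roll":0},{"gripper":88,"tx":0,"ty":0,"tz":0,"roll":0}]'
python3 - <<'E'
from look import *
s,w,im=look("w21");print(rel(s,[.640,-.1985,.0070]))
cv2.imwrite("pics/w21.png",im[180:,100:540])
E
```

```text
[ 0.64079507 -0.19864087  0.018     ]
{'d': array([  2.2,  -1.1, 150.5]), 'yaw_y': -1.52}
time_s: 33.4
tool_pos: [0.6412, -0.1985, 0.0168]
eef_rot: [1.0, 0.026, 0.001, 0.001]
wrist_force: [0.9, 0.4, 0.3]
grip_width: 0.0809
{'d': array([-1.2, -0. ,  9.8]), 'yaw_y': -1.5189}
```

View pics/w21.png

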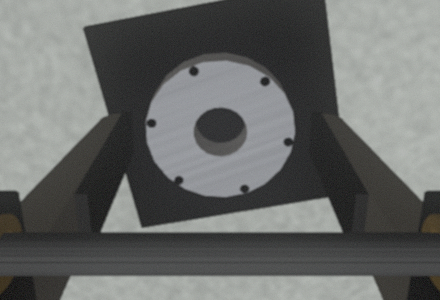

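The flange is centred between the fingers (crop 220 against 221). I lower and close.

```bash
python3 -m creep '[{"gripper":88,"tx":-0.4,"ty":0,"tz":4,"roll":0},{"gripper":88,"tx":0,"ty":0,"tz":3,"roll":0},{"gripper":84,"tx":0,"ty":0,"tz":0,"roll":0},{"gripper":82,"tx":0,"ty":0,"tz":0,"roll":0}]'
```

```text
time_s: 33.95
tool_pos: [0.6399, -0.198, 0.0084]
eef_rot: [1.0, 0.026, -0.0, -0.0]
wrist_force: [-0.0, 0.2, -0.7]
grip_width: 0.0757
```

```bash
python3 -m creep '[{"gripper":80,"tx":0,"ty":0,"tz":1.5,"roll":0},{"gripper":76,"tx":0,"ty":0,"tz":0,"roll":0},{"gripper":70,"tx":0,"ty":0,"tz":0,"roll":0},{"gripper":60,"tx":0,"ty":0,"tz":0,"roll":0},{"gripper":56,"tx":0,"ty":0,"tz":0,"roll":0},{"gripper":56,"tx":0,"ty":0,"tz":0,"roll":0},{"gripper":56,"tx":0,"ty":0,"tz":0,"roll":0}]' 25
python3 -m creep '[{"gripper":56,"tx":0,"ty":0,"tz":-5,"roll":0},{"gripper":56,"tx":0,"ty":0,"tz":-10,"roll":0},{"gripper":56,"tx":0,"ty":0,"tz":-30,"roll":0},{"gripper":56,"tx":0,"ty":0,"tz":-50,"roll":0},{"gripper":56,"tx":0,"ty":0,"tz":-50,"roll":0},{"gripper":56,"tx":0,"ty":0,"tz":-18,"roll":0},{"gripper":56,"tx":0,"ty":0,"tz":0,"roll":0},{"gripper":56,"tx":0,"ty":0,"tz":0,"roll":0}]'
python3 - <<'E'
from look import *
s,w,im=look("w22");print(rel(s,[.36,.315,.17]),s["joints"].round(2))
E
```

```text
time_s: 34.83
tool_pos: [0.6399, -0.198, 0.0068]
eef_rot: [1.0, 0.026, -0.0, -0.0]
wrist_force: [-0.2, 0.6, -0.9]
grip_width: 0.0674
time_s: 35.83
tool_pos: [0.6385, -0.1974, 0.1669]
eef_rot: [1.0, 0.026, -0.002, -0.001]
wrist_force: [0.2, 1.0, -1.1]
grip_width: 0.0673
{'d': array([-251.6, -526.1,   -0.8]), 'yaw_y': -1.5191} [-0.48  0.43  1.35 -0.    1.36  1.04]
```

View pics/w22.png

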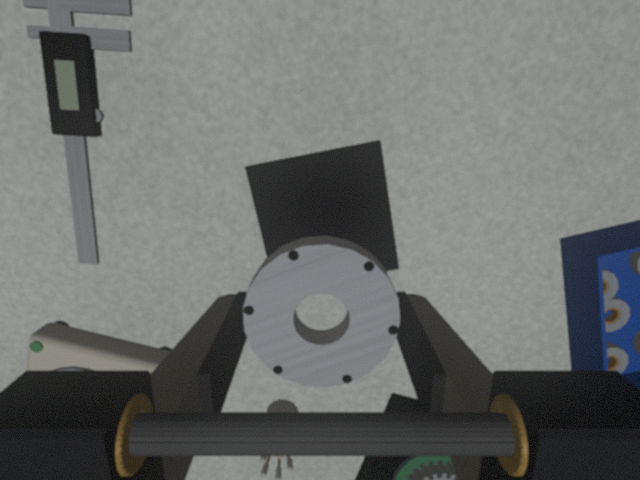

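The flange is held and the mat is empty. I move to the granite plate at 0.167 m, well above the lens.

```bash
python3 -m creep '[{"gripper":56,"tx":-12,"ty":-24,"tz":0,"roll":0},{"gripper":56,"tx":-20,"ty":-42,"tz":0,"roll":0},{"gripper":56,"tx":-23,"ty":-48,"tz":0,"roll":0},{"gripper":56,"tx":-23,"ty":-48,"tz":0,"roll":0},{"gripper":56,"tx":-23,"ty":-48,"tz":0,"roll":0},{"gripper":56,"tx":-23,"ty":-48,"tz":0,"roll":0},{"gripper":56,"tx":-23,"ty":-48,"tz":0,"roll":0},{"gripper":56,"tx":-23,"ty":-48,"tz":0,"roll":0},{"gripper":56,"tx":-23,"ty":-48,"tz":0,"roll":0},{"gripper":56,"tx":-23,"ty":-48,"tz":0,"roll":0},{"gripper":56,"tx":-20,"ty":-42,"tz":0,"roll":0},{"gripper":56,"tx":-12,"ty":-24,"tz":0,"roll":0}]'
python3 -m creep '[{"gripper":56,"tx":-3,"ty":-10,"tz":0,"roll":0},{"gripper":56,"tx":0,"ty":0,"tz":0,"roll":0},{"gripper":56,"tx":0,"ty":0,"tz":0,"roll":0},{"gripper":56,"tx":0,"ty":0,"tz":0,"roll":0}]'
python3 - <<'E'
from look import *
s,w,im=look("w23");print(s["tool_pos"],s["joints"].round(2))
E
```

```text
time_s: 37.38
tool_pos: [0.3631, 0.3056, 0.168]
eef_rot: [1.0, 0.027, -0.002, 0.001]
wrist_force: [0.6, -0.1, -1.5]
grip_width: 0.0675
time_s: 37.88
tool_pos: [0.3625, 0.3135, 0.1698]
eef_rot: [1.0, 0.025, -0.0, 0.0]
wrist_force: [0.1, 0.3, -0.8]
grip_width: 0.067
[0.3625168  0.31348293 0.1697975 ] [ 0.46 -0.05  1.91 -0.    1.29  1.98]
```

View pics/w23.png

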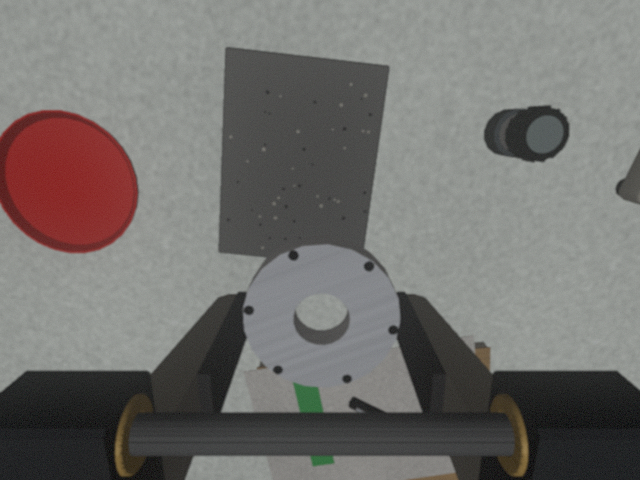

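The granite's top corners are about (227,47), (388,66), (220,251) and an extrapolated (364,265). The lens is at (520,132), well clear to the right.

```bash
python3 - <<'E'
from h import *
from workcell import arm,camera_params
s=arm.read_state();w=camera_params("wrist")
im=cv2.imread("pics/w23.png");g=cv2.cvtColor(im,cv2.COLOR_BGR2GRAY)
m=cv2.morphologyEx((g<95).astype(np.uint8),3,np.ones((7,7)));m[238:]=0
k=max(cv2.findContours(m,0,2)[0],key=lambda k:cv2.contourArea(k) if 200<cv2.boundingRect(k)[0]<300 else 0)
print(cv2.approxPolyDP(k,6,True)[:,0].tolist())
X=np.array([onz(w,*p,.03)[:2]*1000 for p in((227,47),(388,66),(364,265),(220,251))])
print(X.round(1),np.hypot(*(np.roll(X,-1,0)-X).T).round(1),X.mean(0))
print(rel(s,[*(X.mean(0)/1000),.0328]))
E
```

```text
[[226, 48], [219, 237], [364, 237], [388, 67]]
[[490.6 384.6]
 [484.2 272.6]
 [336.6 277.4]
 [342.6 392.6]] [112.2 147.7 115.3 148.2] [413.47868507 331.82248404]
{'d': array([ 51.8, -15.6, 137.1]), 'yaw_y': -1.5204}
```

```bash
python3 -m creep '[{"gripper":56,"tx":22,"ty":-8,"tz":0,"roll":0},{"gripper":56,"tx":25,"ty":-7,"tz":15,"roll":0},{"gripper":56,"tx":4,"ty":-1,"tz":35,"roll":0},{"gripper":56,"tx":0,"ty":0,"tz":25,"roll":0},{"gripper":56,"tx":0,"ty":0,"tz":15,"roll":0},{"gripper":56,"tx":0,"ty":0,"tz":0,"roll":0},{"gripper":56,"tx":0,"ty":0,"tz":0,"roll":0},{"gripper":56,"tx":0,"ty":0,"tz":0,"roll":0}]'
python3 - <<'E'
from look import *
s,w,im=look("w24");print(rel(s,[.4135,.332,.0328]))
for z in (.03,):
    for p in [(.4135+.075,.332+.0575),(.4135-.075,.332+.0575)]: print(proj(w,[*p,z]))
E
```

```text
time_s: 38.92
tool_pos: [0.413, 0.3333, 0.0812]
eef_rot: [1.0, 0.026, 0.001, -0.0]
wrist_force: [0.1, 0.1, -1.8]
grip_width: 0.0674
{'d': array([ 0.3,  1.4, 48.4]), 'yaw_y': -1.519}
[220.32389673 129.70670806]
[224.92928317 378.25777714]
```

View pics/w24.png

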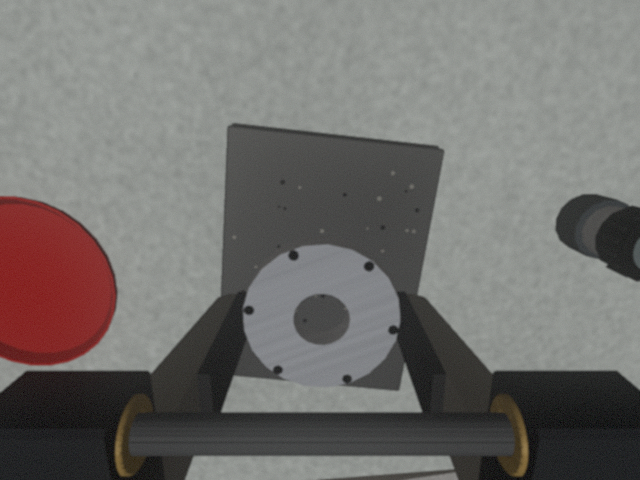

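```bash
python3 - <<'E'
from h import *
from workcell import arm,camera_params
s=arm.read_state();w=camera_params("wrist")
X=np.array([onz(w,*p,.03)[:2]*1000 for p in((229,129),(440,151),(400,390),(218,374))])
print(X.round(1),np.hypot(*(np.roll(X,-1,0)-X).T).round(1),X.mean(0))
print(rel(s,[*(X.mean(0)/1000),.0328]))
E
```

```text
[[488.9 384.9]
 [483.5 273.7]
 [335.6 279. ]
 [341.3 393.7]] [111.3 148.  114.8 147.9] [412.33961466 332.80499725]
{'d': array([-0.6,  0.4, 48.2]), 'yaw_y': -1.519}
```

Both measurements agree: centre about (0.413, 0.332). I lower.

```bash
python3 -m creep '[{"gripper":56,"tx":0,"ty":0.6,"tz":16,"roll":0},{"gripper":56,"tx":0,"ty":0,"tz":16,"roll":0},{"gripper":56,"tx":0,"ty":0,"tz":8,"roll":0},{"gripper":56,"tx":0,"ty":0,"tz":3,"roll":0},{"gripper":56,"tx":0,"ty":0,"tz":0,"roll":0},{"gripper":56,"tx":0,"ty":0,"tz":0,"roll":0},{"gripper":56,"tx":0,"ty":0,"tz":0,"roll":0}]'
python3 -m creep '[{"gripper":56,"tx":0,"ty":0,"tz":1,"roll":0},{"gripper":56,"tx":0,"ty":0,"tz":0,"roll":0}]'
```

```text
time_s: 39.85
tool_pos: [0.4125, 0.3325, 0.0374]
eef_rot: [1.0, 0.026, 0.0, -0.0]
wrist_force: [0.1, -0.3, -1.5]
grip_width: 0.0672
time_s: 40.1
tool_pos: [0.4121, 0.3323, 0.0359]
eef_rot: [1.0, 0.026, -0.0, 0.0]
wrist_force: [0.0, 0.2, -0.6]
grip_width: 0.0671
```

```bash
python3 -m creep '[{"gripper":56,"tx":0,"ty":0,"tz":1,"roll":0},{"gripper":56,"tx":0,"ty":0,"tz":1,"roll":0},{"gripper":56,"tx":0,"ty":0,"tz":0,"roll":0}]'
python3 -m creep '[{"gripper":56,"tx":0,"ty":0,"tz":0.5,"roll":0},{"gripper":56,"tx":0,"ty":0,"tz":0,"roll":0}]'
python3 -m creep '[{"gripper":56,"tx":0,"ty":0,"tz":0.5,"roll":0},{"gripper":56,"tx":0,"ty":0,"tz":0,"roll":0}]'
```

```text
time_s: 40.48
tool_pos: [0.412, 0.3322, 0.0338]
eef_rot: [1.0, 0.026, -0.0, 0.0]
wrist_force: [0.2, -0.5, -1.0]
grip_width: 0.0674
time_s: 40.72
tool_pos: [0.4121, 0.3323, 0.0334]
eef_rot: [1.0, 0.026, -0.0, 0.0]
wrist_force: [-0.4, 0.3, -0.7]
grip_width: 0.067
time_s: 40.98
tool_pos: [0.4121, 0.3323, 0.0329]
eef_rot: [1.0, 0.026, -0.0, -0.0]
wrist_force: [0.3, 0.3, -0.9]
grip_width: 0.0673
```

```bash
python3 -m creep '[{"gripper":56,"tx":0,"ty":0,"tz":0.4,"roll":0},{"gripper":56,"tx":0,"ty":0,"tz":0,"roll":0}]'
```

```text
time_s: 41.22
tool_pos: [0.4122, 0.3323, 0.0328]
eef_rot: [1.0, 0.026, -0.0, 0.0]
wrist_force: [-0.3, -0.9, 2.1]
grip_width: 0.0669
```

Contact at 2.1 N. I release and rise.

```bash
python3 -m creep '[{"gripper":75,"tx":0,"ty":0,"tz":0,"roll":0},{"gripper":79,"tx":0,"ty":0,"tz":0,"roll":0},{"gripper":86,"tx":0,"ty":0,"tz":0,"roll":0},{"gripper":92,"tx":0,"ty":0,"tz":0,"roll":0},{"gripper":92,"tx":0,"ty":0,"tz":0,"roll":0},{"gripper":92,"tx":0,"ty":0,"tz":-15,"roll":0},{"gripper":100,"tx":0,"ty":0,"tz":-40,"roll":0},{"gripper":100,"tx":0,"ty":0,"tz":-60,"roll":0},{"gripper":100,"tx":0,"ty":0,"tz":-30,"roll":0},{"gripper":100,"tx":0,"ty":0,"tz":0,"roll":0},{"gripper":100,"tx":0,"ty":0,"tz":0,"roll":0}]'
python3 - <<'E'
from look import *
s,w,im=look("w25");print(s["tool_pos"],s["grip_width"],s["time_s"])
look("scene9","scene")
im=cv2.imread('pics/scene9.png')
cv2.imwrite('pics/scene9c.png',cv2.resize(im[120:350,190:460],None,fx=2.6,fy=2.6,interpolation=cv2.INTER_CUBIC))
E
```

```text
time_s: 42.6
tool_pos: [0.4115, 0.3319, 0.1766]
eef_rot: [1.0, 0.026, -0.001, 0.0]
wrist_force: [0.1, 0.1, -1.5]
grip_width: 0.0922
[0.41146445 0.33193111 0.17661717] 0.0921751541500044 42.6
```

View pics/w25.png

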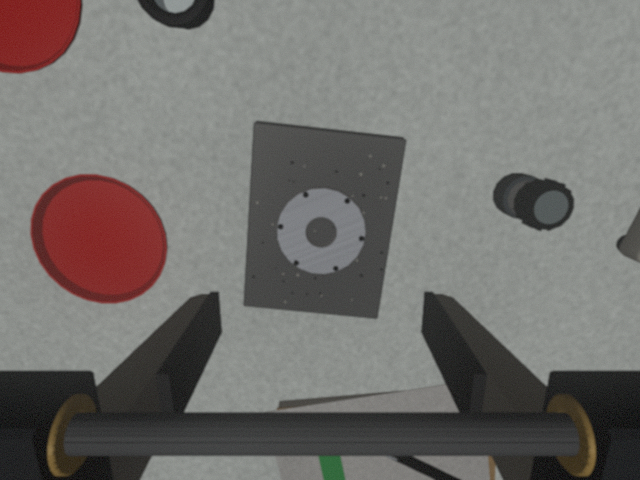

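View pics/scene9c.png

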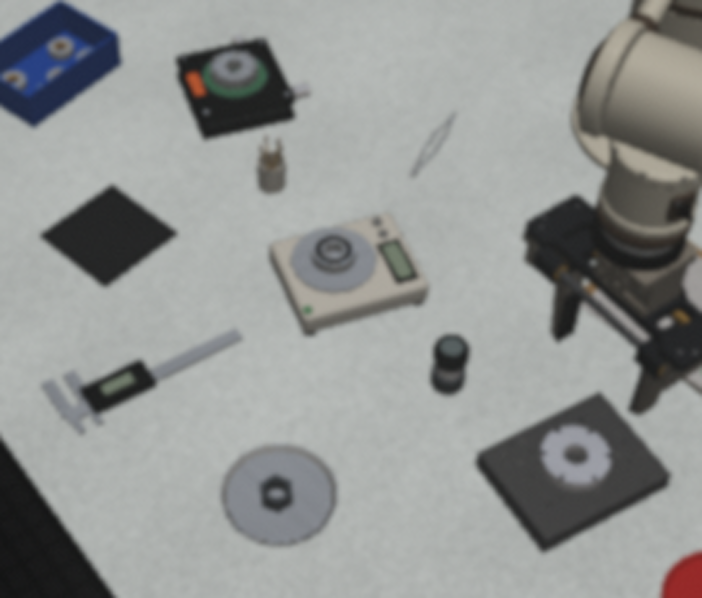

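The wrist view shows the flange at (321,231) on the plate. In the scene crop all four parts are in place and the lens is at (450,362), as at the start. I check the flange's centring in numbers.

```bash
python3 - <<'E'
from h import *
from workcell import arm,camera_params
w=camera_params("wrist");s=arm.read_state()
X=np.array([onz(w,*p,.03)[:2]*1000 for p in((255,124),(405,139),(378,318),(245,305))])
print(X.round(1),X.mean(0), onz(w,321.5,231.5,.044)*1000, s["qvel"].round(3))
a,b=cv2.imread('pics/scene0.png'),cv2.imread('pics/scene9.png')
print("lens diff",cv2.absdiff(a,b)[245:275,352:374].max())
E
```

```text
[[488.6 384. ]
 [483.7 272.2]
 [335.5 278.7]
 [341.8 391.8]] [412.39306073 331.67288677] [412.88296448 330.95007556  44.        ] [-0.001  0.005 -0.003 -0.    -0.     0.   ]
lens diff 5
```

The flange is within about 1 mm of the plate's centre and the lens pixels are unchanged. I hand the job in.

```bash
python3 -c "
from workcell import arm
print(arm.finish_job())"
```

```text
the job is handed in; nothing more can be done
None
```

I took the stack down from the top in the order asked and handed the job in at about 43 s of the 125 s allowed. The nut is in the grey dish, the bearing on the balance pan, the gear on the green stage insert and the flange on the granite plate. I lowered each part in small steps until the wrist felt light contact (2–6 N), then opened the jaws and rose clear.

**Last checks:**
- **Placing:** all four parts lie flat and look centred. The flange measured about 1 mm from the plate's centre. I judged the nut, bearing and gear by eye from the wrist picture taken after each release.
- **Stack:** each wrist picture taken after a lift showed the remaining parts still standing on the mat.
- **Lens:** its pixels in the scene view match the starting picture (largest difference 5 of 255, which is noise).
- **Hand-in:** the gripper was empty, open and about 0.13 m above the flange.

**Failed or disagreed:**
- My first two move commands were refused because the rows lacked some keys. Nothing moved.
- The scene and side cameras disagreed by roughly 4–22 mm on hand-picked points, so I placed by the wrist camera.
- The granite plate measured about 112–115 x 148 mm against 115 x 150.

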